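# Park the spring bolt, lift the sample box lid off its hinges and stand it in the lid stand

### The arm

A 6-joint arm with a two-finger parallel gripper is mounted at the origin on a cart in front of the work surface, level with it; the furniture and walls round the work are solid. World frame = base frame: x ahead of the robot, y to its left, z up, the work surface at z = 0. Lengths are in m, angles in rad, forces in N, time in s.
With the tool pointing down it reaches from about 0.375 to 0.9 m from the base axis. Payload 3.1 kg.
Tool frame: the origin (TCP) lies at the very end of the fingers, on their centre line; the grasp point (between the pads) lies 19 mm behind it; z points along the fingers, y is the line along which they close (so a half turn about z gives the same grasp; the last joint's range is limited). The gripper opens to 87 mm and grips with 3 to 60 N. Pads are 19 mm wide; open, the fingers measure 117 mm over their backs; the gripper's body (75 mm by 190 mm) begins 51 mm behind the grasp point.
Start: joints at [-1.454, 0.527, 1.433, -0, 1.181, -0.178], TCP at [0.182, -0.598, 0.184] pointing down, gripper open.
Joint ranges: [-3.08, 3.08], [-0.75, 2.2], [0.22, 2.44], [-1.43, 4.57], [0, 2.65], [-2.85, 2.85]. Speed limits (rad/s): [2.79, 2.79, 3.14, 3.14, 3.14, 3.14].

### API

Orientations are given as a unit quaternion [x, y, z, w].
In Python, from rig import status, viewer, robot gives the robot as it stands.
- The arm moves only by the tool arm_command, never from a script. Its arguments are lists of equal length, an entry for each row: "delta_rot": the turn, a rotation vector about the tool's x, y, z in degrees, a list of three; "delta_pos": the shift along the tool's x, y, z in m, a list of three; "gripper": the closure, from -1 (fully open) to 1 (shut). In form: {"delta_rot": [[rx, ry, rz], ...], "delta_pos": [[dx, dy, dz], ...], "gripper": [gripper, ...]}. A call has 1 to 12 rows; each row is the pose to reach, as a shift and turn from the pose commanded when the call began, along the tool's axes at that moment; what a row does not reach only later rows make up. A row lasts 1/12 s, in which the tool goes at most 41.7 mm and 7.16 degrees, less where a joint would pass 70% of its speed; a pose out of reach is approached as far as the arm can. A call with a gripper value outside its range is refused whole. The fingers move at their own pace and stop on an object; "grip_force" is the grip in N (left out, the last holds). Time passes only in rows, so rows that repeat a pose let the fingers close. It gives the time, the measured TCP pose, the force, the opening and the grip force at its end, in the units of the state.
- status.get_obs(): the state, without advancing time (a new reading comes with each control period).
- viewer.camera(name): name is "side" or "top"; returns a dict with "pixels" (420x560x3 uint8, blue, green, red), "fx", "fy", "cx", "cy" (pixels), "k1" (the pictures are not rectified: a ray, as slopes to the right and down, at radius r is drawn at 1 + k1 r^2 times it, then the intrinsics apply), "pose" (4x4, takes a point from camera to world coordinates). Camera axes: x right, y down, z forward; pixel columns grow to the right and rows downward; lengths in m; the calibration is good to about 2 mm. A picture is of the moment at which its call begins. There is no depth.
- robot.hand_in(): hands the job in; it is judged then, once.
The state is a dict: "time": time; "q": joint angles; "joint_velocities": joint speeds; "joint_torque": joint torques, N m; "position": TCP position; "tool_rot": TCP orientation; "ft_force": force on the tool from outside, world axes, zero at the start; "moment": the same for the moment, N m; "grip_width": finger opening in m; "grip_force": force on a finger pad.
Only numpy, scipy, OpenCV 4.12 (cv2) and the standard library are available. Lean on these libraries where they do the work, as an engineer would, in place of code of your own. Each camera call takes 0.05 s, during which the arm holds its last target. There are 200 camera calls.

### The job

Take the lid off the sample box: draw back the spring bolt and swing its handle down into the holding notch so that it stays open, then raise the lid until it leans back on the stay behind the box and let go of it. Take it again by its top edge, lift it upright off its hinges, and stand it, hinge edge down, in the slot of the lid stand; do not let the lid slam, and leave the spray can and the jar where they are.

Things in the scene. Friction and masses are not known exactly. Their poses are not given: they have to be found in the camera images.
- sample_box: Small grey metal sample box, fixed to the bench, shut by a loose lift-off lid: 120 mm deep (x), 150 mm wide (y), rim 90 mm above the bench. Origin at the centre of its underside. Its x points from the front (side with the spring bolt, towards the robot) to the back (two hinge brackets), z up.
- stay_bar (a point): Middle of the lid stay's rubber-sleeved crossbar (14 mm thick, along y), on an upright U-shaped rod 44 mm wide behind the box: 110 mm behind the box centre, 156 mm above the bench. A lid swung up past upright rests on it, leaning back about 8 degrees.
- hinge_mid (a point): Middle of the hinge axis: 84 mm behind the box centre, 101 mm above the bench, axes as the box's (hinge axis = y). Two C-shaped brackets, 16 mm wide, 55 mm either side, 20 mm bore, with a throat 11 mm wide open at the top, ending 18 mm above the axis. The lid's flatted pins (18 x 8 mm) pass the throat only with the lid within about 15 degrees of upright.
- lid_centre (a point): Centre of the lid, a loose grey metal panel 120 x 150 x 22 mm, 0.3 to 0.55 kg, lying on the box rim. Lid axes: x from its front edge to its hinge edge, z out of its outer face (up when shut, backwards when upright). Upright on its pins, x points down and the front edge is on top, 144 mm above the hinge axis.
- lid_handle (a point): Middle of the lid's handle: round bar 10 mm thick, 70 mm long, parallel to the hinge, centre line 38 mm off the lid's outer face and 18 mm from its front edge (33 mm clear between bar and face, 60 mm between its two posts). Axes as the lid's. Lid shut: 150 mm above the bench. The bar can turn between fingers that pinch it lightly.
- lid_front_edge (a point): Middle of the lid's front edge face (22 mm thick, 150 mm long), opposite the hinge; the top edge when the lid is upright. Axes as the lid's. A keeper tongue 16 mm wide, 8 mm thick projects 23 mm from it, 49 mm along -y, under the bolt while locked.
- lid_pins (a point): Middle of the line through the lid's two hinge pins, 84 mm from the lid centre along the lid's x; pins and lugs end 9 mm beyond it. Axes as the lid's.
- bolt (a joint): Travel of the spring bolt, m: 0 = shot over the keeper tongue (lid locked), grows as it is drawn along the box's +y, 0.030 = end stop. The tongue is free from 0.017. The spring pulls back with 4 N at 0, 7 N drawn. The holding notch is a gap in the guide plate's top edge, 14 mm wide, that takes the handle at a travel of 0.025 to 0.030; a parked bolt rests at 0.025.
- bolt_handle (a joint): Swing of the bolt's handle about the bolt axis, rad: 0 = leaning 18 degrees from upright towards the robot, resting on the guide plate's top edge; grows as it is swung down towards the robot. It swings freely; in the notch it comes to rest at about 0.36, where the notch wall holds the bolt back.
- bolt_knob (a point): Centre of the black ball knob, 16 mm across, on the bolt's round handle (8 mm thick), 48 mm from the bolt axis, which runs along the box's y, 74 mm in front of the box centre, 104 mm above the bench. Bolt shot: the knob is 89 mm in front of the box centre, 1 mm to +y, 150 mm above the bench. Parked: 104 mm in front, 25 mm to +y, 142 mm up.
- lid_stand: Steel lid stand fixed to the bench: base plate 110 x 130 mm with two upright U-shaped loops of 8 mm rod, 90 mm wide along its y, 82 mm high, facing each other across a slot. Origin at the centre of its underside. The slot runs along its y, 34 mm wide between the loops, wider at the top.
- stand_slot (a point): Middle of the slot's floor (rubber strip, 10 mm above the bench); axes those of the stand. A lid standing here has its hinge pins about 9 mm above this point and its centre 93 mm above it.
- can_centre (a point): Centre of a blue spray can, 67 mm across, 201 mm tall (this point 100 mm above its foot), standing loose between box and stand. To be left alone.
- jar_centre (a point): Centre of a brown jar with a metal lid, 55 mm across, 87 mm tall, standing loose between box and stand. To be left alone.

How it is judged:
On the way, in this order (a step that is already met when the one before it is completed fails the run):
1. The bolt is drawn back, its handle swung down into the holding notch and let go (value of joint bolt above 0.019 m and value of joint bolt_handle above 0.25 rad and contact force between the fingers and bolt below 0.3 N), for 0.3 s.
2. The lid, still on its hinge pins, leans back on the stay and the fingers have let go of it (angle between lid_centre's own x axis and vertical above 2.85 rad and distance between lid_pins and hinge_mid below 0.012 m and contact force between the fingers and lid below 0.3 N), for 0.3 s.
3. The upright lid, held by its top edge, is lifted off: its pins are above the hinge brackets (z of lid_pins in the frame of hinge_mid above 0.03 m and angle between lid_centre's own x axis and vertical above 2.75 rad and z of the grasp point in the frame of lid_front_edge between -0.025 and 0.025 m and x of the grasp point in the frame of lid_front_edge below 0.05 m), for 0.1 s.
At the end, for the whole second after the job is handed in: Lid at rest in the stand's slot, hinge edge down, within 16 degrees of upright: pin middle within 18 mm of the slot's middle line, 35 mm along it, under 18 mm above its floor. Bolt drawn over 19 mm, handle in the notch (over 0.25 rad). Can and jar within 25 mm of their starts (x of lid_pins in the frame of stand_slot between -0.018 and 0.018 m and y of lid_pins in the frame of stand_slot between -0.035 and 0.035 m and z of lid_pins in the frame of stand_slot below 0.018 m and angle between lid_centre's own x axis and vertical above 2.85 rad and value of joint bolt above 0.019 m and value of joint bolt_handle above 0.25 rad and distance of each of can_centre, jar_centre from where it was at the start of the episode below 0.025 m and linear speed of lid below 0.02 m/s and angular speed of lid below 0.15 rad/s); the robot touches nothing.
It fails at once if The lid is dropped or slammed (turns faster than 6 rad/s) (angular speed of lid above 6 rad/s).
It fails at once if The spray can is knocked (tipped more than 0.25 rad or pushed more than 25 mm) (angle between can_centre's own z axis and vertical above 0.25 rad or distance of can_centre from where it was at the start of the episode above 0.025 m).
It fails at once if The jar is knocked (tipped more than 0.25 rad or pushed more than 25 mm) (angle between jar_centre's own z axis and vertical above 0.25 rad or distance of jar_centre from where it was at the start of the episode above 0.025 m).
It also fails if it takes over 61 s, if anything falls off the work surface, if the arm or the gripper's body presses on something with over 40 N, if the wrist force passes 120 N, or if a joint passes its speed limit or range.

## Working session

There is one attempt and no reset: what is moved stays moved. The work goes in short steps, Python scripts to look and compute and a tool call to move; the robot and the scene stay as the last step left them, time stands still between calls to the robot, and variables do not carry over. Pictures are saved under pics/ and viewed, at most 10 in all, crops included, and the job is handed in when it is done.

Besides the shell and the picture viewer there is one more tool, called after ">>>" as name(argument=value, ...), one argument or row to a line, values as JSON. arm_command: Moves the arm, as the interface text tells. Its arguments: {"type":"object","properties":{"delta_rot":{"type":"array","items":{"type":"array","items":{"type":"number"}}},"delta_pos":{"type":"array","items":{"type":"array","items":{"type":"number"}}},"gripper":{"type":"array","items":{"type":"number"}},"grip_force":{"type":"number"}},"required":["delta_rot","delta_pos","gripper"]}

```bash
ls; mkdir -p pics; python3 - <<'E'
from rig import status, viewer, robot
import cv2,pickle
print(status.get_obs())
for n in ("side","top"):
    c=viewer.camera(n); cv2.imwrite(f"pics/{n}0.png",c["pixels"]); pickle.dump(c,open(f"{n}0.pkl","wb"))
    print(n,c["fx"],c["fy"],c["cx"],c["cy"],c["k1"],c["pose"])
E
```

```text
pics
{'time': 0.0, 'q': array([-1.45446476e+00,  5.28471948e-01,  1.43391635e+00,  1.04597390e-05,
        1.18137453e+00, -1.78490739e-01]), 'joint_velocities': array([-8.13448418e-04, -1.38767122e-05,  1.30587369e-03,  1.25963646e-04,
       -6.86762378e-04,  1.61318883e-03]), 'joint_torque': array([-9.05325596e-04, -4.40039384e+01, -1.76589400e+01,  6.32767123e-02,
        5.80600917e-02, -1.43519219e-04]), 'position': array([ 0.18154668, -0.5971972 ,  0.1827637 ]), 'tool_rot': array([ 9.89154347e-01,  1.46875801e-01,  3.85524351e-05, -1.08441266e-03]), 'ft_force': array([ 0.77368272,  0.07978416, -0.20377944]), 'moment': array([-0.07375516,  0.00771236, -0.00446565]), 'grip_force': 0.0, 'grip_width': 0.08715869130105694}
side 451.6647569626072 451.6647569626072 285.10372851408874 207.3601196394779 -0.10707584631041665 [[-0.90255473 -0.36342777  0.23090088  0.36715089]
 [-0.43056035  0.75733119 -0.490986    0.49433222]
 [ 0.00356951 -0.5425585  -0.84001043  0.87122632]
 [ 0.          0.          0.          1.        ]]
top 458.21912228852955 458.21912228852955 275.80530271544967 210.33410979681165 -0.07305015009174091 [[ 0.00271037 -0.99699838  0.07737495  0.49414442]
 [-0.99991806 -0.00367009 -0.01226399  0.05027635]
 [ 0.01251115 -0.07733537 -0.99692663  0.94677817]
 [ 0.          0.          0.          1.        ]]
```

```bash
python3 - <<'E'
import cv2
for n in ("side","top"):
    im=cv2.imread(f"pics/{n}0.png"); cv2.imwrite(f"pics/{n}0b.png",cv2.resize(im,(800,600),interpolation=cv2.INTER_CUBIC))
E
```

```text
(no output)
```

View pics/side0b.png

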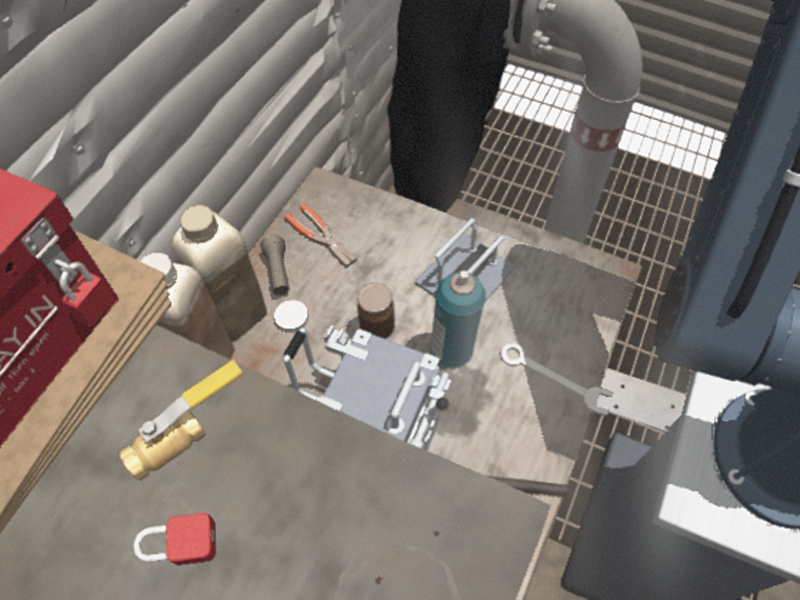

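View pics/top0b.png

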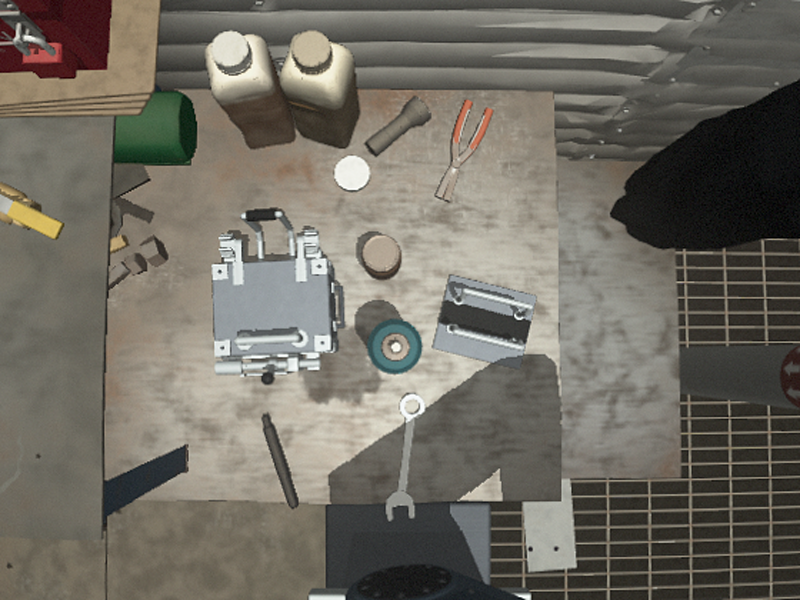

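The side view shows the box at about (390,380), the can at (460,320), the jar at (376,308) and the stand at (465,260). The top view shows the box at (272,305), the bolt knob at (267,378), the stand at (485,318), the can at (396,346) and the jar at (380,256). I'll enlarge both.

```bash
python3 - <<'E'
import cv2
im=cv2.imread("pics/side0.png"); cv2.imwrite("pics/sideC.png",cv2.resize(im[150:320,195:365],None,fx=3.5,fy=3.5,interpolation=cv2.INTER_CUBIC))
im=cv2.imread("pics/top0.png"); cv2.imwrite("pics/topC.png",cv2.resize(im[140:275,145:385],None,fx=3.3333,fy=3.3333,interpolation=cv2.INTER_CUBIC))
E
```

```text
(no output)
```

View pics/sideC.png

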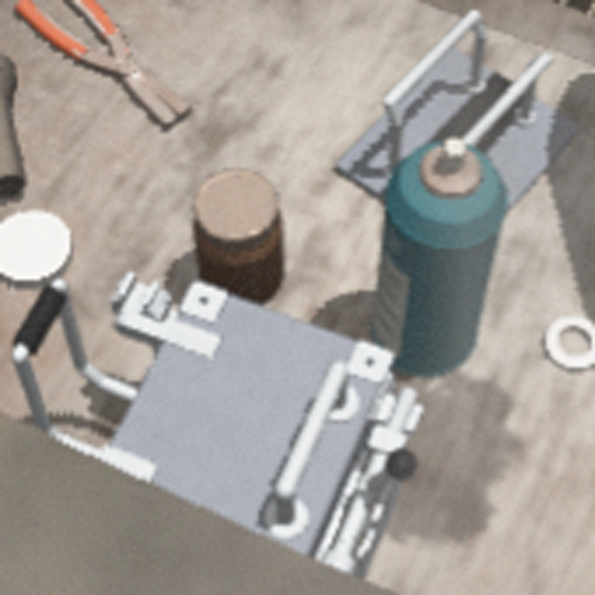

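View pics/topC.png

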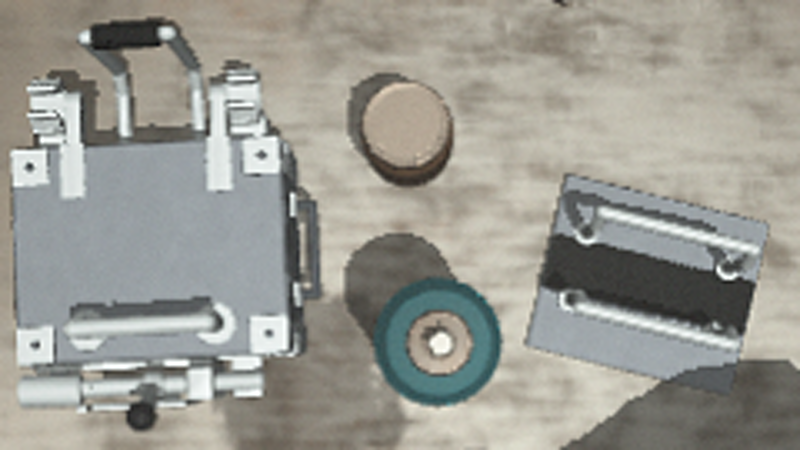

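The crops show these matching points.
- **Knob:** side (402,464), top (142,415).
- **Corner screws:** (203,300)/(262,155) at the back and (370,361)/(268,333) at the front.
- **Handle bar:** (338,370)–(287,485) in the side view, (218,320)–(80,329) in the top view.
- **Also visible:** the stand loops, the can tip and the jar lid.

```bash
cat > h.py <<'E'
import numpy as np,cv2,pickle
cam={n:pickle.load(open(f"{n}0.pkl","rb")) for n in("side","top")}
def K(c): return np.array([[c["fx"],0,c["cx"]],[0,c["fy"],c["cy"]],[0,0,1.]])
def ray(n,u,v):
    c=cam[n]; p=cv2.undistortPoints(np.array([[[u,v]]],float),K(c),np.array([c["k1"],0,0,0,0.]))[0,0]
    return c["pose"][:3,3],c["pose"][:3,:3]@np.r_[p,1]
def tri(s,t):
    A=np.zeros((3,3));b=np.zeros(3);L=[]
    for o,d in(ray("side",*s),ray("top",*t)):
        d=d/np.linalg.norm(d);P=np.eye(3)-np.outer(d,d);A+=P;b+=P@o;L.append((P,o))
    x=np.linalg.solve(A,b); return x,max(np.linalg.norm(P@(x-o)) for P,o in L)
def atz(n,p,z):
    o,d=ray(n,*p); return o+d*(z-o[2])/d[2]
S=lambda x,y:(195+(x+.5)/3.5-.5,150+(y+.5)/3.5-.5)
T=lambda x,y:(145+(x+.5)/3.3333-.5,140+(y+.5)/3.3333-.5)
E
python3 - <<'E'
from h import *
np.set_printoptions(precision=4,suppress=True)
R={}
for k,s,t in [("knob",(402,464),(142,415)),("cantip",(455,146),(440,342)),("jar",(238,203),(405,125)),("han-y",(338,370),(220,320)),("han+y",(287,485),(80,329)),
 ("stay-y",(57,292),(160,33)),("stay+y",(27,350),(92,35)),("scrBack-y",(203,300),(262,155)),("scrFront-y",(370,361),(268,333)),
 ("loopB-y",(475,15),(757,250)),("loopB+y",(390,103),(597,212)),("loopF-y",(548,60),(738,345)),("plateB+y",(337,168),(567,175))]:
    x,e=tri(S(*s),T(*t)); R[k]=x; print(k,x,round(e,4))
for p in [(30,167),(262,155),(36,345),(268,333)]: print("screw z.112",atz("top",T(*p),.112))
for p in [(567,175),(770,225),(730,393),(525,345)]: print("plate z.006",atz("top",T(*p),.006))
for p in [(597,212),(757,250),(570,298),(738,345)]: print("loop z.078",atz("top",T(*p),.078))
E
```

```text
knob [0.4617 0.1934 0.1503] 0.0003
cantip [0.5009 0.0398 0.2004] 0.0009
jar [0.6234 0.0581 0.0896] 0.0
han-y [0.5127 0.1551 0.1402] 0.0011
han+y [0.5071 0.227  0.1492] 0.0007
stay-y [0.6611 0.1861 0.158 ] 0.0003
stay+y [0.6592 0.2217 0.1567] 0.0013
scrBack-y [0.6033 0.1365 0.1143] 0.0005
scrFront-y [0.5054 0.1318 0.1158] 0.0001
loopB-y [ 0.5542 -0.1436  0.0788] 0.0003
loopB+y [ 0.5745 -0.0513  0.0837] 0.0004
loopF-y [ 0.4995 -0.1331  0.0743] 0.0002
plateB+y [ 0.605  -0.042   0.0049] 0.0003
screw z.112 [0.596  0.2646 0.112 ]
screw z.112 [0.6031 0.1365 0.112 ]
screw z.112 [0.4982 0.2591 0.112 ]
screw z.112 [0.5053 0.1321 0.112 ]
plate z.006 [ 0.6052 -0.0418  0.006 ]
plate z.006 [ 0.5745 -0.1683  0.006 ]
plate z.006 [ 0.4705 -0.1421  0.006 ]
plate z.006 [ 0.4999 -0.0155  0.006 ]
loop z.078 [ 0.5755 -0.0519  0.078 ]
loop z.078 [ 0.554  -0.1439  0.078 ]
loop z.078 [ 0.5262 -0.0362  0.078 ]
loop z.078 [ 0.4996 -0.1323  0.078 ]
```

```bash
cat >> h.py <<'E'
from scipy.spatial.transform import Rotation as Ro
B=np.array([.5507,.1981,0]); BY=np.radians(3.1); ST=np.array([.538,-.0917,0]); SY=np.radians(-13.4)
def F(yaw): return Ro.from_euler('z',yaw).as_matrix()
def box(x,y,z): return B+F(BY)@[x,y,z]
HM=box(.084,0,.101)
def Rknob(): c=F(BY); return np.c_[c[:,0],-c[:,1],-c[:,2]]
def Rlid(yaw,phi=0):
    ex,ey,ez=F(yaw).T; p=np.radians(phi); z=-(np.sin(p)*ex+np.cos(p)*ez); return np.c_[ey,np.cross(z,ey),z]
def delta(obs,targets):
    p0=np.array(obs["position"]);R0=Ro.from_quat(obs["tool_rot"]).as_matrix()
    for p,R in targets:
        print("rot",np.round(Ro.from_matrix(R0.T@R).as_rotvec(degrees=True),2).tolist(),"pos",np.round(R0.T@(np.array(p)-p0),4).tolist())
E
python3 - <<'E'
from h import *
from rig import status
f=.7
print(tri((550*f,497*f),(105*f,540*f)))
o=status.get_obs()
delta(o,[((.35,-.40,.33),Rknob()),((.44,-.1,.33),Rknob()),(box(-.089,.001,.26),Rknob()),(box(-.089,.001,.141),Rknob())])
print(box(-.089,.001,.15),box(-.104,.025,.142),HM)
E
```

```text
(array([0.31970278, 0.30996952, 0.33757436]), np.float64(0.0016062701316253462))
rot [-0.11, -0.01, 13.79] pos [0.2186, -0.1401, -0.1468]
rot [-0.11, -0.01, 13.79] pos [0.3918, -0.401, -0.1462]
rot [-0.11, -0.01, 13.79] pos [0.4982, -0.6762, -0.0757]
rot [-0.11, -0.01, 13.79] pos [0.4981, -0.676, 0.0433]
[0.46177616 0.19428552 0.15      ] [0.44550022 0.21743922 0.142     ] [0.63457708 0.20264262 0.101     ]
```

Shelf edge is at y≈0.31, z≈0.34, so I will keep the closing direction along x.

```bash
python3 - <<'E'
from h import *
from rig import status
o=status.get_obs(); R=Rlid(BY,0)
delta(o,[((.33,-.40,.34),R),((.43,-.1,.34),R),(box(-.089,.001,.28),R),(box(-.089,.001,.20),R)])
E
```

```text
rot [-0.08, -0.09, -76.21] pos [0.1994, -0.146, -0.1568]
rot [-0.08, -0.09, -76.21] pos [0.3823, -0.404, -0.1562]
rot [-0.08, -0.09, -76.21] pos [0.4982, -0.6762, -0.0957]
rot [-0.08, -0.09, -76.21] pos [0.4981, -0.6761, -0.0157]
```

>>> arm_command(
  delta_rot=[
    [0,0,-7],
    [0,0,-14],
    [0,0,-21],
    [0,0,-28],
    [0,0,-35],
    [0,0,-42],
    [0,0,-49],
    [0,0,-56],
    [0,0,-63],
    [0,0,-70],
    [0,0,-76.2],
    [0,0,-76.2],
  ],
  delta_pos=[
    [0,0,-0.04],
    [0.02,-0.01,-0.07],
    [0.05,-0.03,-0.1],
    [0.08,-0.05,-0.125],
    [0.11,-0.075,-0.145],
    [0.14,-0.1,-0.156],
    [0.17,-0.125,-0.156],
    [0.2,-0.15,-0.156],
    [0.22,-0.18,-0.156],
    [0.245,-0.21,-0.156],
    [0.265,-0.24,-0.156],
    [0.29,-0.27,-0.156],
  ],
  gripper=[0.15,0.15,0.15,0.15,0.15,0.15,0.15,0.15,0.15,0.15,0.15,0.15],
  grip_force=25,
)

```text
time: 1.1
position: [0.3803, -0.2533, 0.3394]
tool_rot: [0.687, 0.727, -0.0, -0.001]
ft_force: [1.3, -0.1, 0.6]
grip_width: 0.0372
grip_force: 0.0
```

```bash
python3 - <<'E'
from h import *
from rig import status
o=status.get_obs(); R=Rlid(BY,0)
print(o["time"],o["q"],o["position"],o["grip_width"])
delta(o,[((.43,-.1,.34),R),(box(-.089,.001,.28),R),(box(-.089,.001,.20),R)])
E
```

```text
1.1 [-8.32765854e-01  1.27135963e-01  1.60029982e+00 -3.28859663e-04
  1.41523470e+00 -8.89966106e-01] [ 0.38029332 -0.25333361  0.33938436] 0.03715281786598909
rot [-0.05, -0.04, 0.18] pos [0.1502, 0.0584, -0.0006]
rot [-0.05, -0.04, 0.18] pos [0.4422, 0.107, 0.0596]
rot [-0.05, -0.04, 0.18] pos [0.4421, 0.1071, 0.1396]
```

>>> arm_command(
  delta_rot=[
    [0,0,0],
    [0,0,0],
    [0,0,0],
    [0,0,0],
    [0,0,0],
    [0,0,0],
    [0,0,0],
    [0,0,0],
    [0,0,0],
    [0,0,0],
    [0,0,0],
    [0,0,0],
  ],
  delta_pos=[
    [0.035,0.015,0],
    [0.07,0.03,0],
    [0.105,0.043,0],
    [0.145,0.058,0],
    [0.185,0.065,0],
    [0.225,0.072,0],
    [0.265,0.08,0],
    [0.305,0.085,0],
    [0.345,0.09,0.01],
    [0.385,0.097,0.025],
    [0.42,0.103,0.045],
    [0.442,0.107,0.06],
  ],
  gripper=[0.15,0.15,0.15,0.15,0.15,0.15,0.15,0.15,0.15,0.15,0.15,0.15],
)

```text
time: 2.1
position: [0.4628, 0.195, 0.2784]
tool_rot: [0.687, 0.727, 0.0, -0.001]
ft_force: [0.4, -0.2, 0.3]
grip_width: 0.0369
grip_force: 0.0
```

>>> arm_command(
  delta_rot=[
    [0,0,0],
    [0,0,0],
    [0,0,0],
    [0,0,0],
  ],
  delta_pos=[
    [0,0,0.035],
    [0,0,0.07],
    [0,0,0.085],
    [0,0,0.085],
  ],
  gripper=[0.15,0.15,0.15,0.15],
)

```text
time: 2.43
position: [0.4598, 0.1914, 0.1906]
tool_rot: [0.687, 0.726, -0.004, -0.003]
ft_force: [-1.2, -0.6, 0.5]
grip_width: 0.0366
grip_force: 0.0
```

```bash
python3 - <<'E'
from h import *
from rig import status
o=status.get_obs()
print(o["time"],o["q"],o["position"],o["grip_width"],o["ft_force"])
delta(o,[(box(-.089,.001,.140),Rlid(BY,0))])
E
```

```text
2.4333 [ 1.69690550e-01  3.52847935e-01  1.72904610e+00 -1.05488287e-04
  1.07004141e+00  1.15048621e-01] [0.45975644 0.19135907 0.19061801] 0.036624592700328015 [-1.16649693 -0.57516314  0.45474852]
rot [-0.59, 0.07, 0.03] pos [0.0029, 0.0027, 0.0506]
```

>>> arm_command(
  delta_rot=[
    [0,0,0],
    [0,0,0],
    [0,0,0],
    [0,0,0],
    [0,0,0],
  ],
  delta_pos=[
    [0,0,0],
    [0,0,0.015],
    [0,0,0.03],
    [0,0,0.045],
    [0,0,0.045],
  ],
  gripper=[0.15,0.15,0.15,0.15,0.15],
)

```text
time: 2.85
position: [0.4634, 0.1914, 0.1494]
tool_rot: [0.688, 0.726, -0.001, -0.0]
ft_force: [-0.1, -1.0, 0.2]
grip_width: 0.0369
grip_force: 0.0
```

```bash
python3 - <<'E'
from h import *
from rig import status,viewer
o=status.get_obs()
print(o["time"],o["position"],o["grip_width"],o["ft_force"])
delta(o,[(box(-.089,.001,.140),Rlid(BY,0))])
for n in("side","top"):
    im=viewer.camera(n)["pixels"]; cv2.imwrite(f"pics/{n}1.png",im)
a=cv2.imread("pics/side1.png")[195:325,230:365];b=cv2.imread("pics/top1.png")[170:300,120:255]
cv2.imwrite("pics/c1.png",cv2.resize(np.hstack([a,b]),None,fx=2.95,fy=2.95,interpolation=cv2.INTER_CUBIC))
E
```

```text
2.85 [0.46338222 0.19140503 0.14939903] 0.03689000463115055 [-0.14354319 -0.99213171  0.21551605]
rot [-0.07, 0.01, -0.04] pos [0.003, -0.0014, 0.0094]
```

View pics/c1.png

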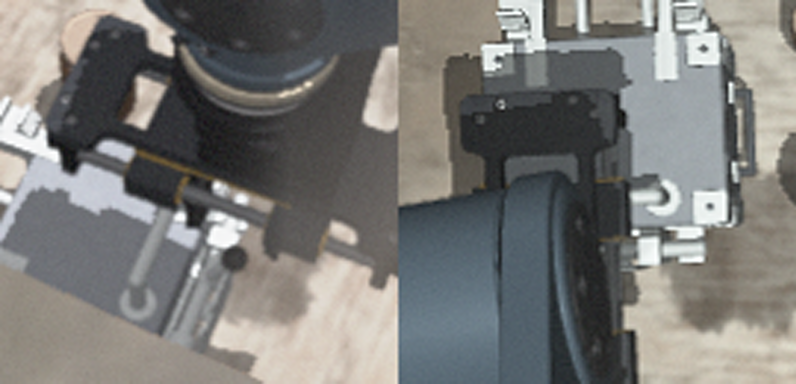

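```bash
cat >> h.py <<'E'
def proj(n,X):
    c=cam[n];W=np.linalg.inv(c["pose"]);p=cv2.projectPoints(np.atleast_2d(X).astype(float),W[:3,:3],W[:3,3],K(c),np.array([c["k1"],0,0,0,0.]))[0][:,0];return p
E
python3 - <<'E'
from h import *
from rig import status
o=status.get_obs();p=o["position"];R=Ro.from_quat(o["tool_rot"]).as_matrix()
for v in [(0,0,0),(0,.0185,0),(0,-.0185,0),(0,.0335,-.0),(0,-.0335,0),(0,.0335,-.05),(0,-.0335,-.05),(0,0,-.07),(0,.095,-.07),(0,-.095,-.07)]:
    print(v,(proj("side",p+R@v)[0]-[230,195])*2.95)
print((proj("side",box(-.089,.001,.15))-[230,195])*2.95)
E
```

```text
(0, 0, 0) [230.27767179 252.24419219]
(0, 0.0185, 0) [200.84429239 241.10842543]
(0, -0.0185, 0) [259.95601288 263.44919733]
(0, 0.0335, -0.0) [177.16446283 232.13271987]
(0, -0.0335, 0) [284.19375633 272.58254903]
(0, 0.0335, -0.05) [178.52017459 194.72318576]
(0, -0.0335, -0.05) [291.85245775 236.94803004]
(0, 0, -0.07) [236.66069682 199.85739614]
(0, 0.095, -0.07) [ 76.09968822 140.16953019]
(0, -0.095, -0.07) [404.83486702 261.85060936]
[[233.17033553 258.68156849]]
```

Knob at crop (235,258) sits between the fingers, as predicted; the gripper's long side runs along x. Now lower, close and draw the bolt.

>>> arm_command(
  delta_rot=[
    [0,0,0],
    [0,0,0],
    [0,0,0],
    [0,0,0],
    [0,0,0],
    [0,0,0],
    [0,0,0],
    [0,0,0],
  ],
  delta_pos=[
    [0.001,-0.001,0.005],
    [0.002,-0.001,0.0095],
    [0.002,-0.001,0.0095],
    [0.002,-0.001,0.0095],
    [0.002,-0.001,0.0095],
    [0.002,-0.001,0.0095],
    [0.002,-0.001,0.0095],
    [0.002,-0.001,0.0095],
  ],
  gripper=[0.15,0.15,0.9,0.9,0.9,0.9,0.9,0.9],
  grip_force=30,
)

```text
time: 3.62
position: [0.4627, 0.1937, 0.1404]
tool_rot: [0.688, 0.726, 0.0, 0.0]
ft_force: [-0.2, 0.7, 0.1]
grip_width: 0.0075
grip_force: 0.0
```

```bash
python3 - <<'E'
from h import *
from rig import status
o=status.get_obs()
print(o["time"],o["position"],o["grip_width"],o["grip_force"],o["ft_force"])
p=o["position"];ey=F(BY)[:,1]
L=[(p+ey*.028,Rlid(BY,0))]
for a in (.1,.2,.3,.38):
    f=lambda t: -.048*np.sin(np.radians(18)+t)*F(BY)[:,0]+np.array([0,0,.048*np.cos(np.radians(18)+t)])
    # TCP stays .01 beyond knob along tool
    R=Rlid(BY,-np.degrees(a)); L.append((p+ey*.028+f(a)-f(0)+.010*(R[:,2]-Rlid(BY,0)[:,2]),R))
delta(o,L)
E
```

```text
3.6167 [0.46267389 0.19369322 0.14036098] 0.007491719936927611 0.0 [-0.19372564  0.68774545  0.07371257]
rot [0.01, -0.0, -0.01] pos [0.028, -0.0, 0.0]
rot [-5.72, -0.0, -0.01] pos [0.028, -0.0035, 0.0017]
rot [-11.45, -0.0, -0.01] pos [0.028, -0.0068, 0.0037]
rot [-17.18, -0.0, -0.01] pos [0.028, -0.0099, 0.006]
rot [-21.76, -0.0, -0.01] pos [0.028, -0.0122, 0.008]
```

```bash
python3 - <<'E'
from h import *
from rig import status,viewer
im=viewer.camera("side")["pixels"]; cv2.imwrite("pics/side2.png",im)
cv2.imwrite("pics/c2.png",cv2.resize(im[220:320,260:360],None,fx=6,fy=6,interpolation=cv2.INTER_CUBIC))
o=status.get_obs();print(o["time"],o["position"],o["grip_width"],o["grip_force"],o["ft_force"])
print((proj("side",o["position"])-[260,220])*6,(proj("side",box(-.089,.001,.15))-[260,220])*6)
E
```

```text
3.6667 [0.46264263 0.19368262 0.14031532] 0.006639284190603519 0.0 [-0.26494463 -0.32146745 -0.00755743]
[[290.72516279 386.54740604]] [[294.24475023 376.13200371]]
```

View pics/c2.png

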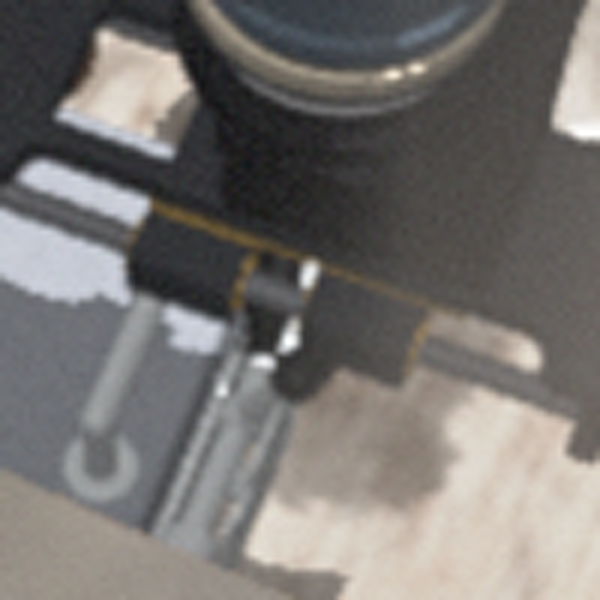

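The picture shows the knob at crop (300,375), uncovered, with the finger ends (262,350) above it. The fingers closed over the knob, so I'll reopen, go lower and close again.

>>> arm_command(
  delta_rot=[
    [0,0,0],
    [0,0,0],
    [0,0,0],
    [0,0,0],
    [0,0,0],
    [0,0,0],
    [0,0,0],
    [0,0,0],
    [0,0,0],
    [0,0,0],
    [0,0,0],
    [0,0,0],
  ],
  delta_pos=[
    [0,0,0],
    [0,0,0],
    [0,0,0],
    [0,0,0],
    [0,0,0],
    [0,0,0.005],
    [0,0,0.01],
    [0,0,0.01],
    [0,0,0.01],
    [0,0,0.01],
    [0,0,0.01],
    [0,0,0.01],
  ],
  gripper=[0.15,0.15,0.15,0.15,0.15,0.15,0.15,0.7,0.7,0.7,0.7,0.7],
)

```text
time: 4.67
position: [0.4627, 0.1937, 0.1303]
tool_rot: [0.688, 0.726, 0.0, 0.0]
ft_force: [0.3, -0.1, -0.2]
grip_width: 0.0155
grip_force: 0.0
```

```bash
python3 - <<'E'
from h import *
from rig import status,viewer
im=viewer.camera("side")["pixels"]; cv2.imwrite("pics/side3.png",im)
cv2.imwrite("pics/c3.png",cv2.resize(im[220:320,260:360],None,fx=6,fy=6,interpolation=cv2.INTER_CUBIC))
o=status.get_obs();print(o["time"],o["position"],o["grip_width"],o["grip_force"],o["ft_force"])
E
```

```text
4.7167 [0.46273027 0.19369604 0.13039861] 0.014200499939299453 0.0 [ 1.12675765 -0.00462422  0.29690455]
```

View pics/c3.png

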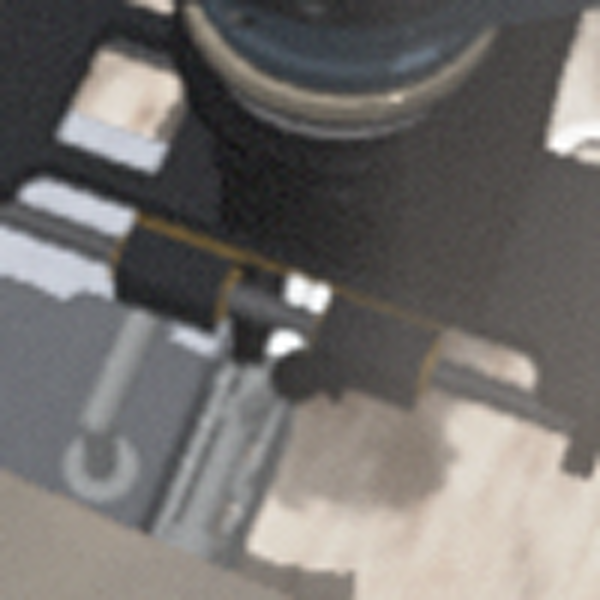

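>>> arm_command(
  delta_rot=[
    [0,0,0],
    [0,0,0],
    [0,0,0],
    [0,0,0],
  ],
  delta_pos=[
    [0,0,0],
    [0,0,0],
    [0,0,0],
    [0,0,0],
  ],
  gripper=[0.9,0.9,0.9,0.9],
)

```text
time: 5.05
position: [0.4626, 0.1937, 0.1303]
tool_rot: [0.688, 0.726, 0.0, 0.0]
ft_force: [0.5, -0.8, 0.0]
grip_width: 0.0051
grip_force: 0.0
```

>>> arm_command(
  delta_rot=[
    [0,0,0],
    [0,0,0],
    [0,0,0],
    [0,0,0],
  ],
  delta_pos=[
    [0.002,0,0],
    [0.004,0,0],
    [0.006,0,0],
    [0.006,0,0],
  ],
  gripper=[0.9,0.9,0.9,0.9],
)

```text
time: 5.38
position: [0.4622, 0.2001, 0.1303]
tool_rot: [0.688, 0.726, 0.0, -0.0]
ft_force: [-0.4, -0.4, -0.7]
grip_width: 0.0045
grip_force: 0.0
```

```bash
python3 - <<'E'
from h import *
from rig import status,viewer
im=viewer.camera("side")["pixels"]; cv2.imwrite("pics/side4.png",im)
o=status.get_obs();print(o["time"],o["position"],o["grip_width"],o["grip_force"],o["ft_force"])
# knob location by dark blob search near old place vs side0
a=cv2.imread("pics/side1.png").astype(int);
for n in (2,3,4):
    b=cv2.imread(f"pics/side{n}.png").astype(int); print(n,b[278:290,302:320].sum(2)[::2,::2]//3)
E
```

```text
5.4333 [0.46218869 0.19995253 0.13024266] 0.004173058926199485 0.0 [-0.52608142 -0.01430922 -0.44795937]
2 [[ 71  74 141 132  57  62  62  67  66]
 [203 234  76  52  59  58  63  72  72]
 [155 126  53  62  63  60  66 130 121]
 [150 121  57  57  59  69 107 134 136]
 [126 121 103  68  76 104 125 127 121]
 [117 111 135 122 135 130 130 132 123]]
3 [[ 41 146 245 146  86  65  63  70  73]
 [ 74 112  65  56  58  63  63  66  70]
 [158 127  49  54  59  59  67  66  72]
 [146 120  61  55  58  63  65  69  81]
 [124 120 101  70  77 102 107  86 121]
 [116 110 135 113 135 124 130 132 123]]
4 [[ 44  63  77  68  66  69  68  74  74]
 [ 38  51  57  57  62  65  69  71  72]
 [ 47  50  59  58  56  67  65  69  74]
 [ 55  56  60  60  63  64  66  71  72]
 [124 113 104  67  57  68  68  70  75]
 [118 114 135 118  98  85 127 104  80]]
```

```bash
python3 - <<'E'
from h import *
a=cv2.imread("pics/side4.png")[240:300,270:350]
a=cv2.convertScaleAbs(cv2.resize(a,None,fx=10,fy=10,interpolation=cv2.INTER_CUBIC),alpha=1.8,beta=10)
cv2.imwrite("pics/c4.png",a)
P=np.array([.46219,.19995,.13024])
for v in [(0,.002,0),(0,.017,0),(0,-.002,0),(0,-.017,0),(0,0,-.05),(0,0,-.07)]:
    print(v,(proj("side",P+Rlid(BY)@v)[0]-[270,240])*10)
E
```

```text
(0, 0.002, 0) [358.97560805 493.89973948]
(0, 0.017, 0) [279.47667439 463.62851029]
(0, -0.002, 0) [380.26562769 501.99669936]
(0, -0.017, 0) [460.43535159 532.44951705]
(0, 0, -0.05) [383.19546689 381.53935245]
(0, 0, -0.07) [389.06151264 331.12968683]
```

View pics/c4.png

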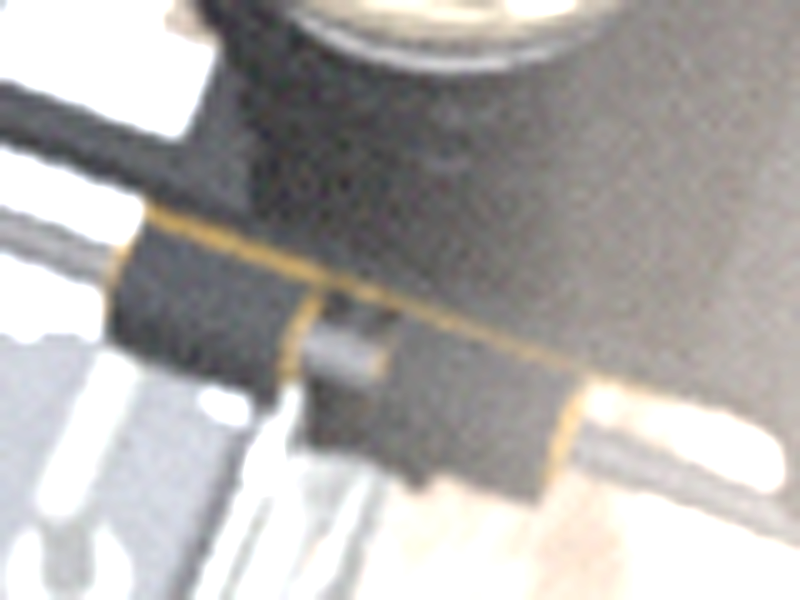

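>>> arm_command(
  delta_rot=[
    [0,0,0],
    [0,0,0],
    [0,0,0],
    [0,0,0],
    [0,0,0],
  ],
  delta_pos=[
    [-0.003,0,0.002],
    [-0.006,0,0.004],
    [-0.006,0,0.006],
    [-0.006,0,0.008],
    [-0.006,0,0.008],
  ],
  gripper=[0.9,0.9,0.9,0.9,0.9],
)

```text
time: 5.85
position: [0.4622, 0.1934, 0.1217]
tool_rot: [0.688, 0.726, -0.0, -0.0]
ft_force: [-0.3, -0.2, -0.5]
grip_width: 0.0043
grip_force: 0.0
```

>>> arm_command(
  delta_rot=[
    [0,0,0],
    [0,0,0],
    [0,0,0],
    [0,0,0],
    [0,0,0],
  ],
  delta_pos=[
    [0,0,0.002],
    [0,0,0.004],
    [0,0,0.006],
    [0,0,0.008],
    [0,0,0.008],
  ],
  gripper=[0.9,0.9,0.9,0.9,0.9],
)

```text
time: 6.27
position: [0.4613, 0.1937, 0.1169]
tool_rot: [0.688, 0.726, -0.001, -0.001]
ft_force: [-6.6, -2.1, 25.2]
grip_width: 0.0045
grip_force: 12.0
```

```bash
python3 - <<'E'
from h import *
from rig import status,viewer
s=viewer.camera("side");cv2.imwrite("pics/side5.png",s["pixels"])
t=viewer.camera("top");cv2.imwrite("pics/top5.png",t["pixels"])
print(np.abs(s["pose"]-cam["side"]["pose"]).max(),np.abs(t["pose"]-cam["top"]["pose"]).max())
o=status.get_obs();print(o["time"],o["q"],o["position"],o["grip_width"],o["ft_force"])
p=o["position"];R=Ro.from_quat(o["tool_rot"]).as_matrix()
a=cv2.imread("pics/side5.png")[200:320,250:370];b=cv2.imread("pics/top5.png")[170:290,130:250]
m=lambda n,v,off:(proj(n,p+R@v)[0]-off)
c=cv2.convertScaleAbs(cv2.resize(np.hstack([a,b]),None,fx=3.33,fy=3.33,interpolation=cv2.INTER_CUBIC),alpha=1.5)
for v,col in[((0,0,0),(0,0,255)),((0,0,-.07),(0,255,0)),((0,.095,-.07),(0,255,255)),((0,-.095,-.07),(255,255,0))]:
    for n,off,sh in(("side",(250,200),0),("top",(130,170),400)):
        q=m(n,v,off)*3.33; cv2.circle(c,(int(q[0]+sh),int(q[1])),3,col,-1)
cv2.imwrite("pics/c5.png",c)
E
```

```text
0.0 0.0
6.3667 [ 1.73831104e-01  4.61746521e-01  1.80800677e+00 -6.02046100e-05
  8.72781526e-01  1.19410939e-01] [0.46152343 0.19372741 0.11698774] 0.0046915846741326745 [-6.9350505  -0.54788644 23.5695555 ]
```

View pics/c5.png

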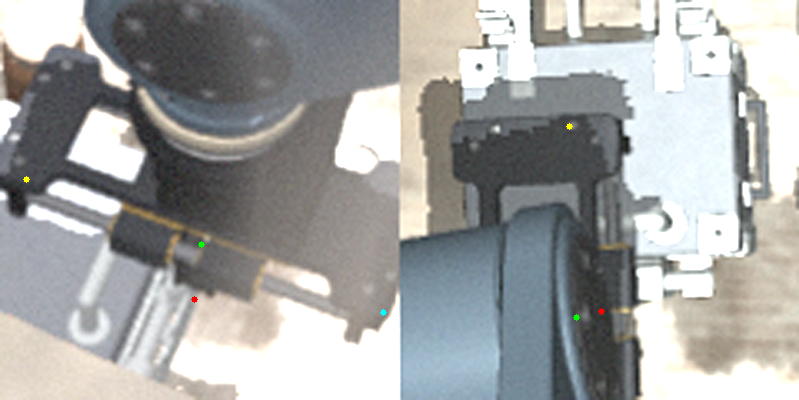

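The view shows the closed fingertips pressing on the knob's top (25 N at reported TCP z ≈ 0.118), so the real finger end is about 40 mm above the reported TCP. I'll test that by rising, opening, going lower and closing.

>>> arm_command(
  delta_rot=[
    [0,0,0],
    [0,0,0],
    [0,0,0],
    [0,0,0],
    [0,0,0],
    [0,0,0],
    [0,0,0],
    [0,0,0],
    [0,0,0],
    [0,0,0],
  ],
  delta_pos=[
    [0,0,-0.008],
    [0,0,-0.015],
    [0,0,-0.015],
    [0,0,-0.015],
    [0,0,-0.015],
    [0,0,-0.01],
    [0,0,-0.005],
    [0,0,0],
    [0,0,0.003],
    [0,0,0.003],
  ],
  gripper=[0.9,0.2,0.2,0.2,0.2,0.2,0.2,0.2,0.2,0.2],
)

```text
time: 7.2
position: [0.4617, 0.1935, 0.11]
tool_rot: [0.688, 0.726, -0.001, -0.001]
ft_force: [-0.1, -0.8, -0.5]
grip_width: 0.0348
grip_force: 0.0
```

>>> arm_command(
  delta_rot=[
    [0,0,0],
    [0,0,0],
    [0,0,0],
    [0,0,0],
  ],
  delta_pos=[
    [0,0,0.002],
    [0,0,0.004],
    [0,0,0.005],
    [0,0,0.005],
  ],
  gripper=[0.2,0.2,0.2,0.2],
)

```text
time: 7.53
position: [0.4625, 0.1936, 0.1061]
tool_rot: [0.688, 0.726, -0.0, -0.0]
ft_force: [-0.5, 0.3, -0.6]
grip_width: 0.0351
grip_force: 0.0
```

>>> arm_command(
  delta_rot=[
    [0,0,0],
    [0,0,0],
    [0,0,0],
    [0,0,0],
    [0,0,0],
    [0,0,0],
    [0,0,0],
    [0,0,0],
  ],
  delta_pos=[
    [0,0,0.002],
    [0,0,0.005],
    [0,0,0.005],
    [0,0,0.005],
    [0,0,0.005],
    [0,0,0.005],
    [0,0,0.005],
    [0,0,0.005],
  ],
  gripper=[0.2,0.2,0.9,0.9,0.9,0.9,0.9,0.9],
)

```text
time: 8.2
position: [0.4627, 0.1937, 0.1013]
tool_rot: [0.688, 0.726, 0.0, 0.0]
ft_force: [-0.0, -0.2, -0.4]
grip_width: 0.0139
grip_force: 29.8
```

Held: width 13.9 mm at 30 N. Now draw the bolt.

>>> arm_command(
  delta_rot=[
    [0,0,0],
    [0,0,0],
    [0,0,0],
    [0,0,0],
    [0,0,0],
    [0,0,0],
    [0,0,0],
    [0,0,0],
  ],
  delta_pos=[
    [0.005,0,0],
    [0.01,0,0],
    [0.015,0,0],
    [0.02,0,0],
    [0.025,0,0],
    [0.0285,0,0],
    [0.0285,0,0],
    [0.0285,0,0],
  ],
  gripper=[0.9,0.9,0.9,0.9,0.9,0.9,0.9,0.9],
)

```text
time: 8.87
position: [0.461, 0.2213, 0.1013]
tool_rot: [0.687, 0.727, -0.001, 0.001]
ft_force: [0.9, -6.5, 1.8]
grip_width: 0.0138
grip_force: 29.9
```

```bash
python3 - <<'E'
from h import *
from rig import status,viewer
cv2.imwrite("pics/side6.png",viewer.camera("side")["pixels"])
o=status.get_obs()
print(o["time"],o["position"],o["grip_width"],o["grip_force"],o["ft_force"])
p=o["position"]; ex=F(BY)[:,0]
f=lambda t: -.048*np.sin(np.radians(18)+t)*ex+np.array([0,0,.048*np.cos(np.radians(18)+t)])
L=[]
for a in (.1,.2,.3,.38):
    R=Rlid(BY,-np.degrees(a)); L.append((p+f(a)-f(0)+.049*(R[:,2]-Rlid(BY,0)[:,2]),R))
delta(o,L)
E
```

```text
8.9167 [0.46106702 0.22118343 0.10128944] 0.014133293188778422 29.88464578986168 [-0.07679047 -6.23966333  0.94215656]
rot [-5.74, 0.15, 0.1] pos [0.0, 0.0004, 0.0015]
rot [-11.47, 0.15, 0.11] pos [0.0, 0.001, 0.0029]
rot [-17.2, 0.14, 0.12] pos [0.0, 0.0017, 0.0042]
rot [-21.78, 0.14, 0.12] pos [0.0, 0.0023, 0.0053]
```

>>> arm_command(
  delta_rot=[
    [-5,0,0],
    [-10,0,0],
    [-15,0,0],
    [-20,0,0],
    [-22,0,0],
    [-22,0,0],
    [-22,0,0],
  ],
  delta_pos=[
    [0,0.0004,0.0013],
    [0,0.001,0.0026],
    [0,0.0014,0.0037],
    [0,0.002,0.0048],
    [0,0.0023,0.0053],
    [0,0.0023,0.0053],
    [0,0.0023,0.0053],
  ],
  gripper=[0.9,0.9,0.9,0.9,0.9,0.9,0.9],
)

```text
time: 9.5
position: [0.4614, 0.2212, 0.0947]
tool_rot: [0.676, 0.713, 0.136, 0.13]
ft_force: [1.2, -7.6, -2.6]
grip_width: 0.0137
grip_force: 29.6
```

```bash
python3 - <<'E'
from h import *
from rig import status,viewer
cv2.imwrite("pics/side7.png",viewer.camera("side")["pixels"])
o=status.get_obs()
p=o["position"];R=Ro.from_quat(o["tool_rot"]).as_matrix()
print(o["time"],p,o["grip_width"],o["grip_force"],o["ft_force"],"knob est",p-.049*R[:,2],"parked",box(-.104,.025,.142))
E
```

```text
9.55 [0.46145095 0.2211175  0.09474582] 0.013742811117437154 29.56329569220543 [ 1.18206242 -6.9601819  -2.90359493] knob est [0.44335834 0.22026961 0.14027536] parked [0.44550022 0.21743922 0.142     ]
```

>>> arm_command(
  delta_rot=[
    [0,0,0],
    [0,0,0],
    [0,0,0],
    [0,0,0],
    [0,0,0],
    [0,0,0],
    [0,0,0],
    [0,0,0],
    [0,0,0],
    [0,0,0],
  ],
  delta_pos=[
    [-0.0015,0,0],
    [-0.0025,0,0],
    [-0.0025,0,0],
    [-0.0025,0,0],
    [-0.0025,0,0],
    [-0.0025,0,0],
    [-0.0025,0,-0.02],
    [-0.0025,0,-0.05],
    [-0.0025,0,-0.08],
    [-0.0025,0,-0.1],
  ],
  gripper=[0.9,0.9,0.3,0.3,0.3,0.3,0.3,0.3,0.3,0.3],
)

```text
time: 10.38
position: [0.4258, 0.2184, 0.1908]
tool_rot: [0.675, 0.713, 0.14, 0.131]
ft_force: [0.9, -0.2, -0.0]
grip_width: 0.0304
grip_force: 0.0
```

```bash
python3 - <<'E'
from h import *
from rig import status,viewer
im=viewer.camera("side")["pixels"]; cv2.imwrite("pics/side8.png",im)
tp=viewer.camera("top")["pixels"]; cv2.imwrite("pics/top8.png",tp)
o=status.get_obs();p=o["position"]
print(o["time"],p,o["grip_width"],o["ft_force"])
q=proj("side",box(-.104,.025,.142))[0];q0=proj("side",box(-.089,.001,.15))[0];print(q,q0)
for s in (cv2.imread("pics/side0.png"),im):
  for c in (q,q0):
    u,v=np.round(c).astype(int); print(s[v-4:v+5,u-4:u+5].mean().round(),end=" ")
# handle pose TCP: reported = bar - tip offset
delta(o,[(box(-.042,0,.30),Rlid(BY,0)),(box(-.042,0,.150-.049),Rlid(BY,0))])
# compare finger tip
R=Ro.from_quat(o["tool_rot"]).as_matrix()
a=im[150:320,230:400]; c=cv2.resize(a,None,fx=3.5,fy=3.5,interpolation=cv2.INTER_CUBIC)
for v in(0,-.04,-.07):
  z=(proj("side",p+R@[0,0,v])[0]-[230,150])*3.5; cv2.circle(c,tuple(z.astype(int)),3,(0,0,255),-1)
cv2.imwrite("pics/c8.png",c)
E
```

```text
10.4833 [0.42714224 0.21892081 0.19218988] 0.030250525501447415 [-0.31070024 -0.61568574  0.40151341]
[312.0154562  299.68573859] [309.04079171 282.68866729]
146.0 89.0 96.0 162.0 rot [22.42, -0.14, 0.03] pos [-0.0273, 0.1153, -0.0691]
rot [22.42, -0.14, 0.03] pos [-0.0278, 0.0394, 0.1148]
```

View pics/c8.png

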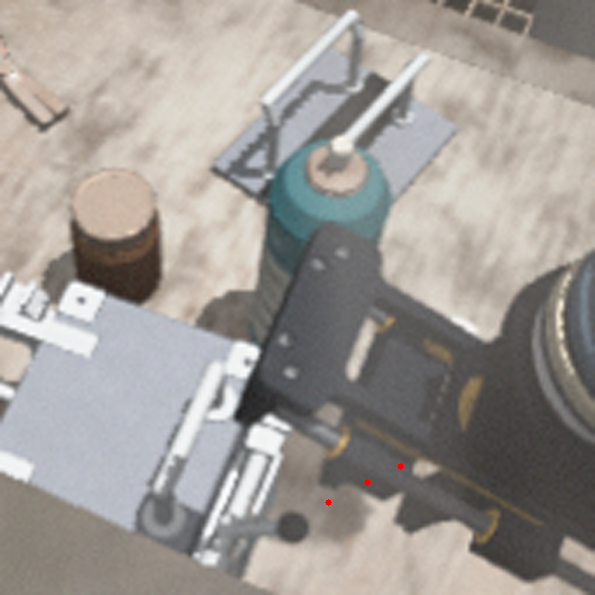

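The view shows the bolt parked, with the knob at crop (292,527) as predicted. The finger stubs end about 40 mm short of the TCP at (370,485). Next I'll check the clearance to the jugs behind.

```bash
python3 - <<'E'
from h import *
np.set_printoptions(precision=3,suppress=True)
f=.7
for k,s,t in [("cap far",(200,222),(312,53)),("cap near",(157,264),(232,53)),("disc",(290,315),(352,172)),("jug1 foot",(262,318),(345,148))]:
    print(k,*tri((s[0]*f,s[1]*f),(t[0]*f,t[1]*f)))
for t in [(250,143),(290,147),(345,150),(210,95),(325,140)]:
    print(t,[atz("top",(t[0]*f,t[1]*f),z) for z in(0,.15)])
# swing geometry
for th in (80,90,94,98):
    a=np.radians(180-21.25-th); print(th,box(.084+.1352*np.cos(a),0,.101+.1352*np.sin(a)))
E
```

```text
cap far [0.831 0.135 0.235] 8.375387827416745e-05
cap near [0.823 0.222 0.256] 0.0016613765523807891
disc [0.755 0.101 0.007] 0.00012377790407753646
jug1 foot [ 0.802  0.114 -0.017] 0.0023591660288106494
(250, 143) [array([0.802, 0.253, 0.   ]), array([0.753, 0.221, 0.15 ])]
(290, 147) [array([0.795, 0.194, 0.   ]), array([0.748, 0.171, 0.15 ])]
(345, 150) [array([0.791, 0.112, 0.   ]), array([0.744, 0.102, 0.15 ])]
(210, 95) [array([0.876, 0.316, 0.   ]), array([0.816, 0.274, 0.15 ])]
(325, 140) [array([0.806, 0.142, 0.   ]), array([0.757, 0.127, 0.15 ])]
80 [0.661 0.204 0.234]
90 [0.684 0.205 0.227]
94 [0.692 0.206 0.223]
98 [0.701 0.206 0.219]
```

>>> arm_command(
  delta_rot=[
    [6,0,0],
    [12,0,0],
    [18,0,0],
    [22.4,0,0],
    [22.4,0,0],
    [22.4,0,0],
  ],
  delta_pos=[
    [-0.01,0.02,0],
    [-0.02,0.04,0.01],
    [-0.027,0.06,0.025],
    [-0.0275,0.0695,0.0418],
    [-0.0275,0.0695,0.0418],
    [-0.0275,0.0695,0.0418],
  ],
  gripper=[0.3,0.3,0.3,0.3,0.3,0.3],
  grip_force=20,
)

```text
time: 10.98
position: [0.5089, 0.194, 0.1731]
tool_rot: [0.688, 0.725, -0.004, -0.003]
ft_force: [-0.7, -0.5, -0.5]
grip_width: 0.0303
grip_force: 0.0
```

```bash
python3 - <<'E'
from h import *
from rig import status
o=status.get_obs();print(o["time"],o["position"],o["ft_force"],o["grip_width"])
delta(o,[(box(-.042,0,.1035),Rlid(BY,0))])
E
```

```text
10.9833 [0.50886416 0.19400818 0.17310384] [-0.69034839 -0.4967908  -0.50230743] 0.030287326589852077
rot [-0.58, 0.03, -0.11] pos [0.0019, 0.0007, 0.0696]
```

>>> arm_command(
  delta_rot=[
    [0,0,0],
    [0,0,0],
    [0,0,0],
    [0,0,0],
    [0,0,0],
    [0,0,0],
  ],
  delta_pos=[
    [0,0,0.025],
    [0,0,0.045],
    [0,0,0.06],
    [0,0,0.068],
    [0,0,0.068],
    [0,0,0.068],
  ],
  gripper=[0.3,0.3,0.3,0.3,0.3,0.3],
)

```text
time: 11.48
position: [0.5061, 0.1948, 0.1081]
tool_rot: [0.688, 0.726, -0.003, -0.003]
ft_force: [1.2, -1.2, 1.4]
grip_width: 0.0312
grip_force: 0.0
```

```bash
python3 - <<'E'
from h import *
from rig import status
o=status.get_obs();print(o["time"],o["position"],o["ft_force"],o["grip_width"])
delta(o,[(box(-.042,0,.1035),Rlid(BY,0))])
E
```

```text
11.4833 [0.50613995 0.1948164  0.10807879] [ 1.2307112  -1.17761119  1.35396651] 0.03120878939413741
rot [-0.43, 0.01, 0.02] pos [0.0009, 0.0027, 0.0046]
```

Lower the last 5 mm and close on the bar.

>>> arm_command(
  delta_rot=[
    [-0.2,0,0],
    [-0.4,0,0],
    [-0.4,0,0],
    [-0.4,0,0],
    [-0.4,0,0],
    [-0.4,0,0],
    [-0.4,0,0],
  ],
  delta_pos=[
    [0,0.0015,0.003],
    [0.001,0.0025,0.005],
    [0.001,0.0025,0.005],
    [0.001,0.0025,0.005],
    [0.001,0.0025,0.005],
    [0.001,0.0025,0.005],
    [0.001,0.0025,0.005],
  ],
  gripper=[0.3,0.3,0.95,0.95,0.95,0.95,0.95],
)

```text
time: 12.07
position: [0.5098, 0.1957, 0.1032]
tool_rot: [0.688, 0.726, 0.0, 0.0]
ft_force: [-0.3, 0.8, 0.8]
grip_width: 0.0089
grip_force: 20.0
```

```bash
cat > swing.py <<'E'
from h import *
from rig import status
import sys
o=status.get_obs();p=o["position"];R=Ro.from_quat(o["tool_rot"]).as_matrix()
print(o["time"],p,o["ft_force"],o["grip_width"],o["grip_force"])
T=.0465
bar=p-T*R[:,2]; d=(F(BY).T@(bar-HM)); ang=np.degrees(np.arctan2(d[2],d[0])); th=158.75-ang
print("bar in hinge frame",d,"r",np.hypot(d[0],d[2]),"theta",th)
L=[]
for t in map(float,sys.argv[1:]):
    a=np.radians(158.75-t);R2=Rlid(BY,max(0,8*t/93)); L.append((HM+F(BY)@[.1352*np.cos(a),0,.1352*np.sin(a)]+T*R2[:,2],R2))
delta(o,L)
E
python3 swing.py 4 8 12 16 20 24 28 32 36 40 44 48
```

```text
12.0667 [0.50980763 0.19571163 0.10319607] [-0.25623131  0.83529964  0.83215467] 0.00893632489868567 19.99990224838257
bar in hinge frame [-0.12499831 -0.00017703  0.04869605] r 0.1341487363665271 theta 0.03457956343052615
rot [0.39, -0.0, -0.01] pos [0.0002, 0.0024, -0.009]
rot [0.73, -0.0, -0.01] pos [0.0002, 0.0065, -0.0174]
rot [1.08, -0.0, -0.01] pos [0.0002, 0.0111, -0.0254]
rot [1.42, -0.0, -0.01] pos [0.0002, 0.0163, -0.0331]
rot [1.77, -0.0, -0.01] pos [0.0002, 0.0219, -0.0405]
rot [2.11, -0.0, -0.01] pos [0.0002, 0.0281, -0.0473]
rot [2.45, -0.0, -0.01] pos [0.0002, 0.0348, -0.0537]
rot [2.8, -0.0, -0.01] pos [0.0002, 0.0419, -0.0597]
rot [3.14, -0.0, -0.01] pos [0.0002, 0.0494, -0.065]
rot [3.49, -0.0, -0.01] pos [0.0002, 0.0572, -0.0699]
rot [3.83, -0.0, -0.01] pos [0.0002, 0.0653, -0.0741]
rot [4.17, -0.0, -0.01] pos [0.0002, 0.0738, -0.0778]
```

>>> arm_command(
  delta_rot=[
    [0.4,0,0],
    [0.7,0,0],
    [1.1,0,0],
    [1.4,0,0],
    [1.8,0,0],
    [2.1,0,0],
    [2.4,0,0],
    [2.8,0,0],
    [3.1,0,0],
    [3.5,0,0],
    [3.8,0,0],
    [4.2,0,0],
  ],
  delta_pos=[
    [0,0.0024,-0.009],
    [0,0.0065,-0.0174],
    [0,0.0111,-0.0254],
    [0,0.0163,-0.0331],
    [0,0.0219,-0.0405],
    [0,0.0281,-0.0473],
    [0,0.0348,-0.0537],
    [0,0.0419,-0.0597],
    [0,0.0494,-0.065],
    [0,0.0572,-0.0699],
    [0,0.0653,-0.0741],
    [0,0.0738,-0.0778],
  ],
  gripper=[0.95,0.95,0.95,0.95,0.95,0.95,0.95,0.95,0.95,0.95,0.95,0.95],
)

```text
time: 13.07
position: [0.5793, 0.1994, 0.1811]
tool_rot: [0.687, 0.725, -0.03, -0.028]
ft_force: [-7.0, -1.3, 4.7]
grip_width: 0.009
grip_force: 20.0
```

```bash
python3 swing.py 52 56 60 64 68 72 76 80 84 87 90 93
```

```text
13.0667 [0.57928511 0.1994473  0.18112658] [-6.99036188 -1.29560984  4.71017978] 0.008990276055191695 20.001490116119385
bar in hinge frame [-0.05154453 -0.00017612  0.12646781] r 0.13656846172807133 theta 46.57564648078815
rot [-0.26, 0.03, 0.01] pos [0.0002, 0.0125, -0.004]
rot [0.08, 0.03, 0.01] pos [0.0002, 0.0211, -0.0072]
rot [0.43, 0.03, 0.01] pos [0.0002, 0.0299, -0.0097]
rot [0.77, 0.03, 0.01] pos [0.0002, 0.0389, -0.0116]
rot [1.11, 0.03, 0.01] pos [0.0002, 0.048, -0.0128]
rot [1.46, 0.03, 0.01] pos [0.0002, 0.0571, -0.0134]
rot [1.8, 0.03, 0.01] pos [0.0002, 0.0663, -0.0133]
rot [2.15, 0.03, 0.01] pos [0.0002, 0.0754, -0.0126]
rot [2.49, 0.03, 0.01] pos [0.0002, 0.0845, -0.0112]
rot [2.75, 0.03, 0.01] pos [0.0002, 0.0912, -0.0097]
rot [3.01, 0.03, 0.01] pos [0.0002, 0.0978, -0.0079]
rot [3.26, 0.03, 0.01] pos [0.0002, 0.1043, -0.0057]
```

>>> arm_command(
  delta_rot=[
    [0.3,0,0],
    [0.7,0,0],
    [1,0,0],
    [1.4,0,0],
    [1.7,0,0],
    [2.1,0,0],
    [2.4,0,0],
    [2.8,0,0],
    [3.1,0,0],
    [3.3,0,0],
    [3.6,0,0],
    [3.6,0,0],
  ],
  delta_pos=[
    [0,0.0085,-0.004],
    [0,0.0171,-0.007],
    [0,0.0259,-0.0095],
    [0,0.0349,-0.0114],
    [0,0.044,-0.0126],
    [0,0.0531,-0.0132],
    [0,0.0623,-0.0131],
    [0,0.0714,-0.0124],
    [0,0.0805,-0.011],
    [0,0.0872,-0.0095],
    [0,0.0938,-0.0077],
    [0,0.0938,-0.0077],
  ],
  gripper=[0.95,0.95,0.95,0.95,0.95,0.95,0.95,0.95,0.95,0.95,0.95,0.95],
)

```text
time: 14.07
position: [0.6782, 0.2049, 0.1807]
tool_rot: [0.686, 0.724, -0.049, -0.047]
ft_force: [-0.4, 1.1, 0.4]
grip_width: 0.009
grip_force: 20.0
```

```bash
python3 swing.py 92 94 96
```

```text
14.0667 [0.67822467 0.20486483 0.18073145] [-0.37587244  1.11345925  0.43811596] 0.009043732100870066 20.001239776611328
bar in hinge frame [ 0.0500001  -0.00016581  0.12580322] r 0.13537525096037067 theta 90.42519294243174
rot [0.13, -0.03, -0.02] pos [0.0001, 0.0034, 0.0011]
rot [0.3, -0.03, -0.02] pos [0.0001, 0.0078, 0.0024]
rot [0.48, -0.03, -0.02] pos [0.0001, 0.0122, 0.0039]
```

>>> arm_command(
  delta_rot=[
    [0.1,0,0],
    [0.3,0,0],
    [0.5,0,0],
    [0.5,0,0],
    [0.5,0,0],
  ],
  delta_pos=[
    [0,0.0034,0.0011],
    [0,0.0078,0.0024],
    [0,0.0122,0.0039],
    [0,0.0122,0.0039],
    [0,0.0122,0.0039],
  ],
  gripper=[0.95,0.95,0.95,0.95,0.95],
)

```text
time: 14.48
position: [0.689, 0.2055, 0.1758]
tool_rot: [0.686, 0.724, -0.052, -0.05]
ft_force: [0.1, 2.0, 1.0]
grip_width: 0.009
grip_force: 20.0
```

```bash
python3 swing.py 97 98
```

```text
14.4833 [0.68900148 0.20547297 0.17581026] [0.05001262 1.9611955  0.9692506 ] 0.008977257005536227 20.001528561115265
bar in hinge frame [ 0.0611956  -0.00012515  0.12082537] r 0.13543880633867822 theta 95.61128837058241
rot [0.06, -0.01, -0.01] pos [0.0001, 0.003, 0.0013]
rot [0.15, -0.01, -0.01] pos [0.0001, 0.0051, 0.0021]
```

>>> arm_command(
  delta_rot=[
    [0,0,0],
    [0,0,0],
    [0,0,0],
    [0,0,0],
    [0,0,0],
    [0,0,0],
    [0,0,0],
    [0,0,0],
    [0,0,0],
    [0,0,0],
    [0,0,0],
    [0,0,0],
  ],
  delta_pos=[
    [0,0.002,0.001],
    [0,0.004,0.0015],
    [0,0.004,0.0015],
    [0,0.004,0.0015],
    [0,0.004,0],
    [0,0.004,-0.01],
    [0,0.004,-0.02],
    [0,0.004,-0.035],
    [0,0.004,-0.05],
    [0,0.004,-0.065],
    [0,0.004,-0.08],
    [0,0.004,-0.08],
  ],
  gripper=[0.45,0.45,0.45,0.45,0.45,0.45,0.45,0.45,0.45,0.45,0.45,0.45],
)

```text
time: 15.48
position: [0.707, 0.2065, 0.2602]
tool_rot: [0.686, 0.724, -0.049, -0.047]
ft_force: [0.3, 0.2, 0.7]
grip_width: 0.024
grip_force: 0.0
```

```bash
python3 - <<'E'
from h import *
from rig import status,viewer
o=status.get_obs();print(o["time"],o["position"],o["ft_force"],o["grip_width"])
t=viewer.camera("top");cv2.imwrite("pics/top9.png",t["pixels"])
s=viewer.camera("side");cv2.imwrite("pics/side9.png",s["pixels"])
ph=8; e=np.array([np.sin(np.radians(ph)),0,np.cos(np.radians(ph))])
edge=HM+F(BY)@(.144*e); R=Rlid(BY,ph); print("edge",edge)
# tip 20mm below edge along tool; TCP=.0395 beyond
delta(o,[(edge+R[:,2]*(-.03+.0395),R),(edge+R[:,2]*(.020+.0395),R)])
E
```

```text
15.4833 [0.70700526 0.2065321  0.26022521] [0.31634136 0.22510527 0.72966733] 0.02402326583141606
edge [0.65458868 0.20372641 0.2435986 ]
rot [0.26, -0.04, -0.01] pos [-0.0, -0.0498, 0.033]
rot [0.26, -0.04, -0.01] pos [-0.0, -0.05, 0.083]
```

>>> arm_command(
  delta_rot=[
    [0.2,0,0],
    [0.2,0,0],
    [0.2,0,0],
    [0.2,0,0],
    [0.2,0,0],
    [0.2,0,0],
    [0.2,0,0],
  ],
  delta_pos=[
    [0,-0.025,0],
    [0,-0.05,0.005],
    [0,-0.05,0.02],
    [0,-0.05,0.035],
    [0,-0.05,0.04],
    [0,-0.05,0.04],
    [0,-0.05,0.04],
  ],
  gripper=[0.1,0.1,0.1,0.1,0.1,0.1,0.1],
)

```text
time: 16.17
position: [0.6488, 0.2032, 0.2216]
tool_rot: [0.686, 0.724, -0.054, -0.051]
ft_force: [-0.1, -0.3, 0.7]
grip_width: 0.0388
grip_force: 0.0
```

```bash
cat > edge.py <<'E'
from h import *
from rig import status
import sys
o=status.get_obs();print(o["time"],o["position"],o["ft_force"],o["grip_width"],o["grip_force"])
ph=8; e=np.array([np.sin(np.radians(ph)),0,np.cos(np.radians(ph))])
edge=HM+F(BY)@(.144*e); R=Rlid(BY,ph)
delta(o,[(edge+R[:,2]*(.020+.0395),R)])
E
python3 edge.py; python3 - <<'E'
# numeric check of lid in side view: expected corner pixels and dark/light across the top edge
from h import *
im=cv2.imread("pics/side9.png"); g=cv2.cvtColor(im,cv2.COLOR_BGR2GRAY)
for ph in (0,4,8,12):
    e=np.array([np.sin(np.radians(ph)),0,np.cos(np.radians(ph))]);n=np.array([np.cos(np.radians(ph)),0,-np.sin(np.radians(ph))])
    c=proj("side",np.array([HM+F(BY)@(.144*e-.011*n+[0,y,0]) for y in(-.075,.0,.075)])).round(1); print(ph,c.tolist())
u,v=282,0
for y in (-.06,-.05):
    ph=np.radians(8);e=np.array([np.sin(ph),0,np.cos(ph)]);n=np.array([np.cos(ph),0,-np.sin(ph)])
    P=proj("side",np.array([HM+F(BY)@((.144)*e+k*n+[0,y,0]) for k in np.arange(-.036,.04,.004)]))
    print(y,[int(g[int(round(q[1])),int(round(q[0]))]) for q in P])
E
```

```text
16.1667 [0.64883381 0.20317516 0.22159034] [-0.05614973 -0.32316102  0.72545137] 0.03876564936943987 0.0
rot [-0.58, 0.0, -0.01] pos [0.0002, 0.003, 0.0369]
0 [[238.5, 188.0], [218.4, 222.9], [196.4, 261.6]]
4 [[233.1, 186.0], [212.9, 220.8], [190.7, 259.2]]
8 [[227.8, 184.2], [207.4, 218.8], [185.0, 257.0]]
12 [[222.7, 182.8], [202.1, 217.1], [179.5, 255.0]]
-0.06 [211, 209, 212, 199, 77, 72, 212, 149, 158, 247, 246, 214, 192, 195, 191, 193, 191, 204, 204]
-0.05 [212, 159, 41, 98, 88, 65, 143, 148, 122, 119, 245, 203, 197, 198, 195, 193, 192, 182, 116]
```

>>> arm_command(
  delta_rot=[
    [-0.3,0,0],
    [-0.5,0,0],
    [-0.5,0,0],
    [-0.5,0,0],
    [-0.5,0,0],
  ],
  delta_pos=[
    [0,0.0015,0.004],
    [0,0.002,0.01],
    [0,0.002,0.016],
    [0,0.002,0.022],
    [0,0.002,0.022],
  ],
  gripper=[0.1,0.1,0.1,0.1,0.1],
)

```text
time: 16.58
position: [0.6464, 0.203, 0.1984]
tool_rot: [0.686, 0.724, -0.052, -0.049]
ft_force: [0.5, -0.1, -0.2]
grip_width: 0.039
grip_force: 0.0
```

```bash
python3 edge.py
```

```text
16.5833 [0.64642011 0.20298773 0.19835665] [ 0.45805764 -0.08104332 -0.1936971 ] 0.03904336298055512 0.0
rot [-0.2, 0.02, -0.01] pos [0.0003, 0.0019, 0.0136]
```

>>> arm_command(
  delta_rot=[
    [0,0,0],
    [0,0,0],
    [0,0,0],
    [0,0,0],
    [0,0,0],
    [0,0,0],
    [0,0,0],
    [0,0,0],
    [0,0,0],
  ],
  delta_pos=[
    [0,0.001,0.005],
    [0,0.002,0.01],
    [0,0.002,0.0135],
    [0,0.002,0.0135],
    [0,0.002,0.0135],
    [0,0.002,0.0135],
    [0,0.002,0.0135],
    [0,0.002,0.0135],
    [0,0.002,0.0135],
  ],
  gripper=[0.1,0.1,0.1,0.7,0.7,0.7,0.7,0.7,0.7],
  grip_force=45,
)

```text
time: 17.33
position: [0.6478, 0.2032, 0.1867]
tool_rot: [0.686, 0.724, -0.051, -0.048]
ft_force: [-0.2, 0.0, -0.4]
grip_width: 0.0218
grip_force: 45.0
```

```bash
python3 edge.py
```

```text
17.3333 [0.6478081  0.20319634 0.18670955] [-0.19263072  0.00521716 -0.42542976] 0.021778022866140577 44.99577462673187
rot [0.01, -0.0, -0.0] pos [0.0002, -0.0012, 0.0022]
```

>>> arm_command(
  delta_rot=[
    [-2,0,0],
    [-4,0,0],
    [-6,0,0],
    [-7.6,0,0],
    [-7.6,0,0],
    [-7.6,0,0],
    [-7.6,0,0],
    [-7.6,0,0],
  ],
  delta_pos=[
    [0,-0.003,0],
    [0,-0.006,0.0003],
    [0,-0.009,0.0006],
    [0,-0.0115,0.0009],
    [0,-0.0115,0.0009],
    [0,-0.0122,-0.004],
    [0,-0.0129,-0.009],
    [0,-0.0129,-0.009],
  ],
  gripper=[0.7,0.7,0.7,0.7,0.7,0.7,0.7,0.7],
)

```text
time: 18.0
position: [0.6376, 0.2026, 0.1983]
tool_rot: [0.688, 0.726, -0.002, -0.002]
ft_force: [-0.8, -0.3, -1.9]
grip_width: 0.0218
grip_force: 45.0
```

```bash
python3 - <<'E'
from h import *
from rig import status
o=status.get_obs();print(o["time"],o["position"],o["ft_force"],o["moment"],o["grip_width"],o["grip_force"])
delta(o,[(HM+[0,0,.0865+h],Rlid(BY,0)) for h in(0,.01,.03,.06,.145)])
E
```

```text
18.0 [0.63760349 0.20264661 0.19825975] [-0.77013672 -0.32960816 -1.8968492 ] [0.02570059 0.08309768 0.04433169] 0.021762823121793826 44.99647915363312
rot [-0.3, -0.01, -0.02] pos [0.0002, -0.003, 0.0108]
rot [-0.3, -0.01, -0.02] pos [0.0002, -0.003, 0.0008]
rot [-0.3, -0.01, -0.02] pos [0.0002, -0.0031, -0.0192]
rot [-0.3, -0.01, -0.02] pos [0.0002, -0.0033, -0.0492]
rot [-0.3, -0.01, -0.02] pos [0.0002, -0.0037, -0.1342]
```

>>> arm_command(
  delta_rot=[
    [0,0,0],
    [0,0,0],
    [0,0,0],
    [0,0,0],
    [0,0,0],
    [0,0,0],
  ],
  delta_pos=[
    [0,-0.001,0],
    [0,-0.002,0],
    [0,-0.002,-0.004],
    [0,-0.002,-0.008],
    [0,-0.002,-0.012],
    [0,-0.002,-0.012],
  ],
  gripper=[0.7,0.7,0.7,0.7,0.7,0.7],
)

```text
time: 18.5
position: [0.635, 0.2026, 0.2106]
tool_rot: [0.688, 0.726, -0.002, -0.002]
ft_force: [0.3, -0.2, -3.1]
grip_width: 0.022
grip_force: 45.0
```

>>> arm_command(
  delta_rot=[
    [0,0,0],
    [0,0,0],
    [0,0,0],
    [0,0,0],
    [0,0,0],
    [0,0,0],
    [0,0,0],
    [0,0,0],
    [0,0,0],
    [0,0,0],
  ],
  delta_pos=[
    [0,0,-0.006],
    [0,0,-0.014],
    [0,0,-0.024],
    [0,0,-0.038],
    [0,0,-0.055],
    [0,0,-0.075],
    [0,0,-0.095],
    [0,0,-0.115],
    [0,0,-0.128],
    [0,0,-0.128],
  ],
  gripper=[0.7,0.7,0.7,0.7,0.7,0.7,0.7,0.7,0.7,0.7],
)

```text
time: 19.33
position: [0.6372, 0.2029, 0.3427]
tool_rot: [0.688, 0.726, 0.001, 0.0]
ft_force: [0.2, 0.5, -3.1]
grip_width: 0.022
grip_force: 45.0
```

```bash
python3 - <<'E'
from h import *
from rig import status,viewer
o=status.get_obs();print(o["time"],o["position"],o["ft_force"],o["moment"],o["grip_width"],o["grip_force"])
cv2.imwrite("pics/side10.png",viewer.camera("side")["pixels"]);cv2.imwrite("pics/top10.png",viewer.camera("top")["pixels"])
z=o["position"][2]
delta(o,[((.60,.08,z),Rlid(np.radians(-5),0)),((ST[0],ST[1],z),Rlid(SY,0)),((ST[0],ST[1],.105+.0865-.08),Rlid(SY,0))])
E
```

```text
19.3333 [0.63723147 0.20289678 0.3426808 ] [ 0.18349564  0.47635076 -3.09919474] [-0.00523928 -0.09966574  0.00593212] 0.022031070594592368 44.99382019042969
rot [0.11, -0.06, 8.1] pos [-0.1207, -0.0438, -0.0002]
rot [0.11, -0.07, 16.5] pos [-0.2888, -0.115, -0.0005]
rot [0.11, -0.07, 16.5] pos [-0.289, -0.1155, 0.2307]
```

>>> arm_command(
  delta_rot=[
    [0,0,1],
    [0,0,2],
    [0,0,4],
    [0,0,6],
    [0,0,8],
    [0,0,10],
    [0,0,12],
    [0,0,14],
    [0,0,15.5],
    [0,0,16.5],
    [0,0,16.5],
    [0,0,16.5],
  ],
  delta_pos=[
    [-0.012,-0.003,0],
    [-0.035,-0.01,0],
    [-0.062,-0.02,0],
    [-0.092,-0.032,0],
    [-0.122,-0.044,0],
    [-0.152,-0.057,0],
    [-0.182,-0.07,0],
    [-0.212,-0.083,0],
    [-0.24,-0.095,0],
    [-0.265,-0.105,0],
    [-0.282,-0.113,0],
    [-0.289,-0.115,0],
  ],
  gripper=[0.7,0.7,0.7,0.7,0.7,0.7,0.7,0.7,0.7,0.7,0.7,0.7],
)

```text
time: 20.43
position: [0.5334, -0.0952, 0.3367]
tool_rot: [0.786, 0.618, -0.005, -0.003]
ft_force: [-0.2, 0.1, -4.5]
grip_width: 0.0216
grip_force: 45.0
```

>>> arm_command(
  delta_rot=[
    [0,0,0],
    [0,0,0],
    [0,0,0],
    [0,0,0],
  ],
  delta_pos=[
    [0,0,0],
    [0,0,0],
    [0,0,0],
    [0,0,0],
  ],
  gripper=[0.7,0.7,0.7,0.7],
)

```text
time: 20.77
position: [0.5362, -0.0911, 0.3378]
tool_rot: [0.784, 0.62, -0.003, -0.002]
ft_force: [0.4, 1.0, -3.4]
grip_width: 0.0214
grip_force: 45.0
```

```bash
python3 - <<'E'
from h import *
from rig import status,viewer
o=status.get_obs();print(o["time"],o["position"],o["ft_force"],o["moment"],o["grip_width"],o["grip_force"])
cv2.imwrite("pics/side11.png",viewer.camera("side")["pixels"]);cv2.imwrite("pics/top11.png",viewer.camera("top")["pixels"])
p0=np.array(o["position"]);print("stand frame",F(SY).T@(p0-ST))
# final: pin z = .019 -> TCP .1055
delta(o,[((ST[0],ST[1],.1055),Rlid(SY,0))])
# numeric check: which loop midpoints (top0) at z=.078
P=[atz("top",T(*t),.078)[:2] for t in [(597,212),(757,250),(570,298),(738,345)]]
a=(P[0]+P[1])/2;b=(P[2]+P[3])/2;print((a+b)/2,[F(SY)[:2,:2].T@(q-ST[:2]) for q in P])
E
```

```text
20.7667 [ 0.5362442  -0.09105233  0.33781856] [ 0.39892165  0.99672393 -3.42520735] [-0.01198694 -0.08170165  0.03607191] 0.021388464969280017 44.99363422393799
stand frame [-1.85809243e-03  2.23134259e-04  3.37818563e-01]
rot [-0.41, 0.08, 0.08] pos [0.0001, 0.0035, 0.2323]
[ 0.53880868 -0.09104389] [array([0.02721724, 0.04742668]), array([ 0.02762565, -0.04704084]), array([-0.02434454,  0.05126546]), array([-0.0279599 , -0.04834865])]
```

>>> arm_command(
  delta_rot=[
    [-0.2,0,0],
    [-0.4,0,0],
    [-0.4,0,0],
    [-0.4,0,0],
    [-0.4,0,0],
    [-0.4,0,0],
    [-0.4,0,0],
    [-0.4,0,0],
    [-0.4,0,0],
    [-0.4,0,0],
  ],
  delta_pos=[
    [0,0.001,0.01],
    [0,0.002,0.03],
    [0,0.002,0.053],
    [0,0.002,0.077],
    [0,0.002,0.1],
    [0,0.002,0.12],
    [0,0.002,0.134],
    [0,0.002,0.142],
    [0,0.002,0.142],
    [0,0.002,0.142],
  ],
  gripper=[0.7,0.7,0.7,0.7,0.7,0.7,0.7,0.7,0.7,0.7],
)

```text
time: 21.7
position: [0.5375, -0.0925, 0.1963]
tool_rot: [0.785, 0.62, -0.001, 0.001]
ft_force: [1.0, 0.1, -3.5]
grip_width: 0.0219
grip_force: 45.0
```

```bash
python3 - <<'E'
from h import *
from rig import status,viewer
o=status.get_obs();print(o["time"],o["position"],o["ft_force"],o["moment"],o["grip_width"],o["grip_force"])
delta(o,[((ST[0],ST[1],.1055),Rlid(SY,0))])
E
```

```text
21.7 [ 0.53745257 -0.09252516  0.19627006] [ 1.04632929  0.08458133 -3.52411594] [-0.01733166 -0.12031034  0.00453723] 0.021922100277133327 44.99363422393799
rot [0.03, 0.11, 0.03] pos [0.0011, 0.0003, 0.0908]
```

Aligned within 1 mm; lower to just above the floor.

>>> arm_command(
  delta_rot=[
    [0,0,0],
    [0,0,0],
    [0,0,0],
    [0,0,0],
    [0,0,0],
    [0,0,0],
    [0,0,0],
    [0,0,0],
  ],
  delta_pos=[
    [0,0,0.01],
    [0,0,0.024],
    [0,0,0.04],
    [0,0,0.056],
    [0,0,0.07],
    [0,0,0.08],
    [0,0,0.085],
    [0,0,0.085],
  ],
  gripper=[0.7,0.7,0.7,0.7,0.7,0.7,0.7,0.7],
)

```text
time: 22.37
position: [0.5367, -0.0929, 0.1104]
tool_rot: [0.785, 0.62, -0.001, 0.0]
ft_force: [0.6, -0.5, -2.7]
grip_width: 0.0216
grip_force: 45.0
```

>>> arm_command(
  delta_rot=[
    [0,0,0],
    [0,0,0],
    [0,0,0],
    [0,0,0],
  ],
  delta_pos=[
    [0,0,0.002],
    [0,0,0.004],
    [0,0,0.005],
    [0,0,0.005],
  ],
  gripper=[0.7,0.7,0.7,0.7],
)

```text
time: 22.7
position: [0.5376, -0.0933, 0.1066]
tool_rot: [0.785, 0.62, -0.0, 0.001]
ft_force: [-0.5, 1.0, -2.3]
grip_width: 0.0214
grip_force: 45.0
```

>>> arm_command(
  delta_rot=[
    [0,0,0],
    [0,0,0],
    [0,0,0],
    [0,0,0],
  ],
  delta_pos=[
    [0,0,0.001],
    [0,0,0.002],
    [0,0,0.003],
    [0,0,0.003],
  ],
  gripper=[0.7,0.7,0.7,0.7],
)

```text
time: 23.03
position: [0.5382, -0.0937, 0.1063]
tool_rot: [0.785, 0.62, 0.0, 0.002]
ft_force: [-3.1, -0.6, 15.1]
grip_width: 0.0213
grip_force: 45.0
```

>>> arm_command(
  delta_rot=[
    [0,0,0],
    [0,0,0],
    [0,0,0],
    [0,0,0],
    [0,0,0],
    [0,0,0],
    [0,0,0],
    [0,0,0],
  ],
  delta_pos=[
    [0,0,-0.0015],
    [0,0,-0.002],
    [0,0,-0.002],
    [0,0,-0.002],
    [0,0,-0.002],
    [0,0,-0.002],
    [0,0,-0.002],
    [0,0,-0.002],
  ],
  gripper=[0.7,0.6,0.5,0.4,0.3,0.2,0.1,0],
)

```text
time: 23.7
position: [0.5369, -0.0929, 0.1047]
tool_rot: [0.785, 0.62, -0.001, 0.0]
ft_force: [-0.3, -0.9, -0.3]
grip_width: 0.039
grip_force: 0.1
```

>>> arm_command(
  delta_rot=[
    [0,0,0],
    [0,0,0],
    [0,0,0],
    [0,0,0],
  ],
  delta_pos=[
    [0,0,0],
    [0,0,0],
    [0,0,0],
    [0,0,-0.004],
  ],
  gripper=[0,0,0,0],
)

```text
time: 24.03
position: [0.5363, -0.0928, 0.1085]
tool_rot: [0.785, 0.62, -0.001, -0.0]
ft_force: [0.7, -0.0, -0.7]
grip_width: 0.0437
grip_force: 0.0
```

Released without load; withdraw upward.

>>> arm_command(
  delta_rot=[
    [0,0,0],
    [0,0,0],
    [0,0,0],
    [0,0,0],
    [0,0,0],
    [0,0,0],
  ],
  delta_pos=[
    [0,0,-0.003],
    [0,0,-0.007],
    [0,0,-0.011],
    [0,0,-0.015],
    [0,0,-0.019],
    [0,0,-0.023],
  ],
  gripper=[0,0,0,0,0,0],
)

```text
time: 24.53
position: [0.537, -0.0929, 0.1326]
tool_rot: [0.785, 0.62, -0.001, 0.001]
ft_force: [0.3, 0.7, -0.4]
grip_width: 0.0434
grip_force: 0.0
```

>>> arm_command(
  delta_rot=[
    [0,0,0],
    [0,0,0],
    [0,0,0],
    [0,0,0],
    [0,0,0],
    [0,0,0],
    [0,0,0],
    [0,0,0],
  ],
  delta_pos=[
    [0,0,-0.01],
    [0,0,-0.025],
    [0,0,-0.045],
    [0,0,-0.07],
    [0,0,-0.1],
    [0,0,-0.13],
    [0,0,-0.15],
    [0,0,-0.15],
  ],
  gripper=[0,0,0,0,0,0,0,0],
)

```text
time: 25.2
position: [0.54, -0.0937, 0.288]
tool_rot: [0.785, 0.62, 0.002, 0.006]
ft_force: [0.0, 0.0, 0.5]
grip_width: 0.0431
grip_force: 0.0
```

```bash
python3 - <<'E'
from h import *
from rig import status,viewer
o=status.get_obs();print(o["time"],o["position"],o["ft_force"])
s=viewer.camera("side")["pixels"];t=viewer.camera("top")["pixels"];cv2.imwrite("pics/side12.png",s);cv2.imwrite("pics/top12.png",t)
s0=cv2.imread("pics/side0.png")
# knob parked, jar and can unmoved (side view), lid in slot
for k,X in [("knob",box(-.104,.025,.142)),("jar",(.6234,.0581,.0896)),("cantip",(.5009,.0398,.2004))]:
    u,v=proj("side",np.array(X))[0].round().astype(int); w=9
    a=s[v-w:v+w,u-w:u+w]; r=cv2.matchTemplate(s[v-w-8:v+w+8,u-w-8:u+w+8],s0[v-w:v+w,u-w:u+w],cv2.TM_CCOEFF_NORMED)
    print(k,a.mean().round(),s0[v-w:v+w,u-w:u+w].mean().round(),r.max().round(3),np.unravel_index(r.argmax(),r.shape))
# lid: difference mask in side view vs predicted upright lid outline
d=(cv2.absdiff(s,s0).max(2)>40).astype(np.uint8)
for ph in(-8,-4,0,4,8):
    e=np.array([np.sin(np.radians(ph)),0,np.cos(np.radians(ph))]);n=np.array([np.cos(np.radians(ph)),0,-np.sin(np.radians(ph))])
    P=[ST+[0,0,.019]+F(SY)@(h*e+k*n+[0,y,0]) for h in(.03,.144) for k in(-.011,.011) for y in(-.075,.075)]
    hull=cv2.convexHull(proj("side",np.array(P)).astype(np.float32)).astype(int);m=np.zeros(d.shape,np.uint8);cv2.fillConvexPoly(m,hull,1)
    print(ph,"cover",round(float((d&m).sum()/m.sum()),3),"bbox",hull.reshape(-1,2).min(0),hull.reshape(-1,2).max(0))
E
```

```text
25.2 [ 0.54002403 -0.09367602  0.28800962] [0.00753668 0.0031274  0.45648328]
knob 104.0 150.0 0.732 (np.int64(11), np.int64(13))
jar 114.0 171.0 0.277 (np.int64(13), np.int64(5))
cantip 109.0 145.0 0.595 (np.int64(7), np.int64(9))
-8 cover 0.524 bbox [304 129] [364 206]
-4 cover 0.575 bbox [303 126] [360 205]
0 cover 0.625 bbox [303 124] [356 205]
4 cover 0.696 bbox [301 122] [352 204]
8 cover 0.732 bbox [297 121] [348 203]
```

The arm still hides the view, so I'll clear it away and recheck.

>>> arm_command(
  delta_rot=[
    [0,0,0],
    [0,0,0],
    [0,0,0],
    [0,0,0],
    [0,0,0],
    [0,0,0],
    [0,0,0],
    [0,0,0],
    [0,0,0],
    [0,0,0],
    [0,0,0],
    [0,0,0],
  ],
  delta_pos=[
    [0,0,-0.03],
    [-0.02,0,-0.06],
    [-0.05,-0.01,-0.08],
    [-0.085,-0.02,-0.08],
    [-0.12,-0.03,-0.08],
    [-0.155,-0.04,-0.08],
    [-0.19,-0.05,-0.08],
    [-0.225,-0.06,-0.08],
    [-0.26,-0.07,-0.08],
    [-0.29,-0.08,-0.08],
    [-0.31,-0.08,-0.08],
    [-0.31,-0.08,-0.08],
  ],
  gripper=[0,0,0,0,0,0,0,0,0,0,0,0],
)

```text
time: 26.3
position: [0.3851, -0.3787, 0.3604]
tool_rot: [0.786, 0.618, -0.001, -0.001]
ft_force: [-0.1, 0.3, 0.0]
grip_width: 0.0435
grip_force: 0.0
```

```bash
python3 - <<'E'
from h import *
from rig import status,viewer
o=status.get_obs();print(o["time"],o["position"],o["ft_force"],o["joint_velocities"].round(2))
im={n:viewer.camera(n)["pixels"] for n in("side","top")}
for n in im:
    s=im[n];cv2.imwrite(f"pics/{n}13.png",s);s0=cv2.imread(f"pics/{n}0.png")
    for k,X in [("knob",box(-.104,.025,.142)),("jar",(.6234,.0581,.0896)),("cantip",(.5009,.0398,.2004))]:
        u,v=proj(n,np.array(X))[0].round().astype(int); w=9
        u0,v0=proj(n,box(-.089,.001,.15))[0].round().astype(int) if k=="knob" else (u,v)
        r=cv2.matchTemplate(s[v-w-8:v+w+8,u-w-8:u+w+8],s0[v0-w:v0+w,u0-w:u0+w],cv2.TM_CCOEFF_NORMED)
        print(n,k,r.max().round(3),np.array(np.unravel_index(r.argmax(),r.shape))-8)
    d=(cv2.absdiff(s,s0).max(2)>40).astype(np.uint8)
    for ph in(-8,-4,0,4,8):
        e=np.array([np.sin(np.radians(ph)),0,np.cos(np.radians(ph))]);q=np.array([np.cos(np.radians(ph)),0,-np.sin(np.radians(ph))])
        P=[ST+[0,0,.019]+F(SY)@(h*e+k*q+[0,y,0]) for h in(.03,.144) for k in(-.011,.011) for y in(-.075,.075)]
        hull=cv2.convexHull(proj(n,np.array(P)).astype(np.float32)).astype(int);m=np.zeros(d.shape,np.uint8);cv2.fillConvexPoly(m,hull,1)
        w=np.zeros_like(m);x,y,ww,hh=cv2.boundingRect(hull);w[y-8:y+hh+8,x-8:x+ww+8]=1
        print(n,ph,"iou",round(float((d&m).sum()/((d|m)&w).sum()),3),"cover",round(float((d&m).sum()/m.sum()),3))
E
```

```text
26.3 [ 0.38509612 -0.37871413  0.36038272] [-0.13273567  0.2993462   0.03276484] [ 0.06 -0.03  0.03  0.05  0.03  0.04]
side knob 0.534 [-5 -2]
side jar 0.98 [0 0]
side cantip 0.75 [-1  2]
side -8 iou 0.232 cover 0.472
side -4 iou 0.289 cover 0.528
side 0 iou 0.361 cover 0.579
side 4 iou 0.429 cover 0.63
side 8 iou 0.471 cover 0.655
top knob 0.771 [2 0]
top jar 0.91 [0 0]
top cantip 0.922 [1 1]
top -8 iou 0.051 cover 0.108
top -4 iou 0.089 cover 0.189
top 0 iou 0.252 cover 0.411
top 4 iou 0.328 cover 0.478
top 8 iou 0.361 cover 0.496
```

```bash
python3 - <<'E'
from h import *
im={n:cv2.imread(f"pics/{n}13.png") for n in("side","top")};i0={n:cv2.imread(f"pics/{n}0.png") for n in im}
D={n:(cv2.absdiff(im[n],i0[n]).max(2)>25).astype(np.uint8) for n in im}
res=[]
for ph in range(-4,26,2):
  for dx in(-.012,-.006,0,.006,.012):
    p=np.radians(ph);e=np.array([np.sin(p),0,np.cos(p)]);q=np.array([np.cos(p),0,-np.sin(p)]);sc=[]
    for n in("side","top"):
        m=np.zeros(D[n].shape,np.uint8)
        for hs,ks,ys in(((0,.144),(-.011,.011),(-.075,.075)),((.121,.131),(.044,.054),(-.035,.035))):
            P=[ST+[0,0,.019]+F(SY)@(h*e+k*q+[dx,y,0]) for h in hs for k in ks for y in ys]
            cv2.fillConvexPoly(m,cv2.convexHull(proj(n,np.array(P)).astype(np.float32)).astype(int),1)
        P=np.array([ST+F(SY)@[x,y,z] for x in(-.07,.09) for y in(-.09,.09) for z in(0,.18)]);b=proj(n,P);lo=b.min(0).astype(int);hi=b.max(0).astype(int)
        A=D[n][lo[1]:hi[1],lo[0]:hi[0]];M=m[lo[1]:hi[1],lo[0]:hi[0]]
        sc.append((A&M).sum()/(A|M).sum())
    res.append((sum(sc),ph,dx,[round(float(x),2) for x in sc]))
for r in sorted(res,reverse=True)[:8]: print(r)
# edge face brightness profile in top view along stand x at z~.16 for y=+-.06
g=cv2.cvtColor(im["top"],cv2.COLOR_BGR2GRAY)
for y in(-.055,.055):
    P=proj("top",np.array([ST+F(SY)@[x,y,.16] for x in np.arange(-.05,.07,.005)]))
    print([int(g[int(round(b)),int(round(a))]) for a,b in P])
E
```

```text
(np.float64(0.7851949638224065), 10, 0, [0.44, 0.35])
(np.float64(0.7836835355787001), 6, 0.006, [0.45, 0.34])
(np.float64(0.7802216449339902), 8, 0, [0.45, 0.33])
(np.float64(0.7776462858934483), 4, 0.006, [0.45, 0.32])
(np.float64(0.7773614643550004), 8, 0.006, [0.43, 0.35])
(np.float64(0.776670290129619), 16, -0.012, [0.43, 0.35])
(np.float64(0.7753704536491757), 12, -0.006, [0.44, 0.33])
(np.float64(0.7725699091482024), 2, 0.012, [0.45, 0.33])
[95, 209, 198, 212, 193, 210, 208, 195, 197, 36, 81, 82, 108, 108, 225, 218, 120, 103, 103, 99, 163, 174, 148, 141]
[174, 174, 172, 170, 137, 136, 81, 59, 79, 78, 81, 83, 67, 152, 161, 158, 106, 101, 193, 205, 193, 195, 206, 110]
```

```bash
python3 -c "
from rig import robot
print(robot.hand_in())"
```

```text
the job is handed in; nothing more can be done
None
```

I handed the job in at about 26 s with the bolt parked in its notch and the lid standing hinge edge down in the slot, leaning about 8°. The can and jar look unmoved; these readings are from camera checks, and the hand-in returned no verdict.

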